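# Hang the rinsed mixing cups to drain

### The arm

A 6-joint arm with a two-finger parallel gripper is mounted at the origin on the work surface. World frame = base frame: x ahead of the robot, y to its left, z up, the work surface at z = 0. Lengths are in m, angles in degrees, forces in N, time in s.
With the tool pointing down it reaches from about 0.35 to 0.875 m from the base axis. Payload 4.2 kg.
Tool frame: the origin (TCP) lies between the finger pads; the fingertips stand 17 mm ahead of it and the grasp point (between the pads) lies 2 mm behind it; z points along the fingers, y is the direction in which the jaws open and shut (so a half turn about z gives the same grasp; the last joint's range is limited). The gripper opens to 87 mm and grips with 3 to 60 N. Pads are 19 mm wide; open, the fingers measure 117 mm over their backs; the gripper's body (75 mm by 190 mm) begins 51 mm behind the grasp point.
Start: joints at [86.895, 22.042, 0.453, 0, -68.411, -14.817], TCP at [0.192, 0.595, 0.24] pointing down, gripper open.
Joint ranges: [-179.83, 179.83], [-69.29, 118.12], [-61.27, 80.66], [-181.25, 117.63], [-171.15, -9.14], [-177.46, 177.46]. Speed limits (degrees/s): [159.86, 159.86, 180, 180, 180, 180].

### API

Orientations are given as a 3x3 rotation matrix whose columns are the frame's x, y, z axes.
In Python, from station import r gives the robot as it stands.
- The arm moves only by the shell command python3 -m creep 'ROWS'. ROWS is JSON, a list of rows, each a list of 7 numbers: the opening, from 0 (shut) to 1 (fully open), then the shift along the tool's x, y, z scaled (see below), then the turn, a rotation vector about the tool's x, y, z scaled (see below). A call has 1 to 5 rows; each row is the pose to reach, as a shift and turn from the pose measured when the call began, along the tool's axes at that moment, turning the shorter way round; what a row does not reach only later rows make up. The controller multiplies each number of a shift by 300 mm and each number of a turn by 180 degrees. A row lasts 1/12 s, in which the tool goes at most 41.7 mm and 7.16 degrees, less where a joint would pass 70% of its speed; a pose out of reach is approached as far as the arm can. A call with a number of a shift or a turn outside -1 to 1 is refused whole. A call with a gripper value outside its range is refused whole. The fingers move at their own pace and stop on an object; the grip force is fixed at half the most. Time passes only in rows, so rows that repeat a pose let the fingers close. It gives the time, the measured TCP pose, the force and the opening at its end, in the units of the state.
- r.sense(): the state, without advancing time (a new reading comes with each control period).
- r.capture(name): name is "side" or "top" or "wrist"; returns the picture (480x640x3 uint8, blue, green, red); there is no depth.
- r.camera_model(name): a dict with "mtx" (3x3 intrinsics, pixels), "dist" ([k1, k2, p1, p2, k3] as OpenCV has them; the pictures are not rectified), "R" (3x3) and "t" (3): a world point X has camera coordinates R X + t; the wrist camera has in their place "mount" (4x4, takes a point from camera to tool coordinates, whose origin is the TCP and whose axes are the flange's). Camera axes: x right, y down, z forward; pixel columns grow to the right and rows downward; lengths in m; the calibration is good to about 2 mm. A picture is of the moment at which its call begins: read the wrist's pose just before it. camera_model takes no time and is no camera call.
- r.finish_job(): hands the job in, once; it reports no verdict.
Trained networks look in the newest picture that a camera, given by its name, has taken for a name from the list of things; names that differ only in an ending like _2 or _b are one class to them, and where a whole thing is asked for, a point or a joint stands for the part that bears it (a point fixed in the world has none). Each returns a list of dicts, best first, with "score" (0 to 1); they miss things now and then, are a little off and sometimes report something else, mostly with a low value. They report only what shows in the picture. A call takes as long as a camera call.
- r.recognise(camera, target): "rect" ([left, top, right, bottom] as shares, 0 to 1, of the picture: columns of its width, rows of its height, round what is visible of it).
- r.outline_of(camera, target): "pixels" (480x640 bool, what is visible of it) and "rect" ([left, top, right, bottom] as shares, 0 to 1, of the picture: columns of its width, rows of its height, round what is visible of it).
The state is a dict: "time_s": time; "joints": joint angles; "joint_velocities": joint speeds; "effort": joint torques, N m; "tcp_pos": TCP position; "ee_rot": TCP orientation; "wrist_force": force on the tool from outside, world axes, zero at the start; "moment": the same for the moment, N m; "gripper_width": opening from 0.0 (shut) to 1.0 (fully open).
Only numpy, scipy, OpenCV 4.12 (cv2) and the standard library are available. Lean on these libraries where they do the work, as an engineer would, in place of code of your own. Each camera call takes 0.05 s, during which the arm holds its last target.

### The job

Hang the two rinsed steel mixing cups mouth-down on the slanting drain pegs, the large cup on the peg with the big discs and the small cup on the peg with the small discs. The pegs are set to different lengths: lower each cup along its peg until you feel the peg's tip bottom inside it, without ramming it, and only then let go so that it does not drop. Leave both cups hanging at rest, and leave the tin, the brush and the carton where they are.

Things in the scene. Friction and masses are not known exactly. Their poses are not given: they have to be found in the camera images.
- large_cup: plain straight-sided round steel cup, outside diameter 60 mm, inside 54 mm, height 94 mm, inside depth 90 mm, wall 3 mm, about 0.12 to 0.24 kg; starts mouth-down on the table. Origin: centre of the mouth (open end); z: along the cup's axis from the mouth to the closed end (up at the start)
- small_cup: plain straight-sided round steel cup, outside diameter 48 mm, inside 42 mm, height 84 mm, inside depth 80 mm, wall 3 mm, about 0.08 to 0.17 kg; starts mouth-down on the table. Origin: centre of the mouth (open end); z: along the cup's axis from the mouth to the closed end (up at the start)
- thick_peg_socket: fixed round collar (30 mm) out of which the thick peg slants. Origin: centre of its mouth, on the peg's axis, 69 mm above the table. z: along the peg to its tip, always 30 degrees from vertical, leaning to the tray's front (roughly to the robot); y: level, along the row of pegs. A hung cup's mouth ends 3 to 64 mm up z
- thin_peg_socket: fixed round collar (30 mm) out of which the thin peg slants. Origin: centre of its mouth, on the peg's axis, 69 mm above the table. z: along the peg to its tip, always 30 degrees from vertical, leaning to the tray's front (roughly to the robot); y: level, along the row of pegs. A hung cup's mouth ends 3 to 64 mm up z
- thick_peg: the thick drain peg in the tray (left or right varies): grey block, socket, 14 mm rod with two 44 mm black discs, one at the tip (sprung: gives 8 mm, 1.2 N/mm), one 61 mm below. The large cup fits with 5 mm play all round. Tip 105 to 145 mm from the socket's mouth, set differently each time and NOT reported: feel for it. Origin: under the socket, on the tray floor; z up
- thin_peg: the thin drain peg in the tray (left or right varies): grey block, socket, 14 mm rod with two 32 mm black discs, one at the tip (sprung: gives 8 mm, 1.2 N/mm), one 61 mm below. The small cup fits with 5 mm play all round. Tip 95 to 135 mm from the socket's mouth, set differently each time and NOT reported: feel for it. Origin: under the socket, on the tray floor; z up
- tray: fixed shallow steel drip tray, 200 mm (x) by 340 mm (y), 18 mm high, carrying both pegs; origin at the centre of its underside, its -x side is the front
- tin: bystander: closed can, 72 mm diameter, 90 mm high, standing; origin at the centre of its underside
- brush: bystander: hand brush lying on the table; origin at its underside, handle to its -x
- carton: bystander: small cardboard box 100 x 140 x 70 mm; origin at the centre of its underside

How it is judged (in metres and radians):
At the end, for the whole second after the job is handed in: Large cup on the thick peg, small on the thin: each resting on it mouth-down, mouth centre 3 to 64 mm along the peg from the socket and within 20 mm of its axis, axes within 0.30 rad, released, still (0.02 m/s, 0.2 rad/s). Tin, brush, carton within 30 mm of their start (x of large_cup in the frame of thick_peg_socket between -0.02 and 0.02 m and y of large_cup in the frame of thick_peg_socket between -0.02 and 0.02 m and z of large_cup in the frame of thick_peg_socket between 0.003 and 0.064 m and angle between the z axis of large_cup and the z axis of thick_peg_socket, either way round below 0.3 rad and angle between each of large_cup, small_cup's own z axis and vertical below 1 rad and contact force between large_cup and thick_peg above 0.3 N and contact force between each of large_cup, small_cup and the fingers below 0.05 N and linear speed of each of large_cup, small_cup below 0.02 m/s and angular speed of each of large_cup, small_cup below 0.2 rad/s and x of small_cup in the frame of thin_peg_socket between -0.02 and 0.02 m and y of small_cup in the frame of thin_peg_socket between -0.02 and 0.02 m and z of small_cup in the frame of thin_peg_socket between 0.003 and 0.064 m and angle between the z axis of small_cup and the z axis of thin_peg_socket, either way round below 0.3 rad and contact force between small_cup and thin_peg above 0.3 N and distance of each of tin, brush, carton from where it was at the start of the episode below 0.03 m); the robot touches nothing.
It fails at once if the large cup falls or slides down freely, faster than 0.4 m/s, with no finger touching it (linear speed of large_cup above 0.4 m/s and contact force between large_cup and the fingers below 0.02 N).
It fails at once if the small cup falls or slides down freely, faster than 0.4 m/s, with no finger touching it (linear speed of small_cup above 0.4 m/s and contact force between small_cup and the fingers below 0.02 N).
It fails at once if the large cup is forced against a peg with more than 35 N (contact force between large_cup and thick_peg above 35 N or contact force between large_cup and thin_peg above 35 N).
It fails at once if the small cup is forced against a peg with more than 35 N (contact force between small_cup and thick_peg above 35 N or contact force between small_cup and thin_peg above 35 N).
It fails at once if the tin, brush or carton is pushed more than 30 mm (distance of any of tin, brush, carton from where it was at the start of the episode above 0.03 m).
It also fails if it takes over 69 s, if anything falls off the work surface, if the arm or the gripper's body presses on something with over 40 N, if the wrist force passes 120 N, or if a joint passes its speed limit or range.

## Working session

There is one attempt and no reset: what is moved stays moved. The work goes in short steps, Python scripts to look and compute and a shell command to move; the robot and the scene stay as the last step left them, time stands still between calls to the robot, and variables do not carry over. Pictures are saved under pics/ and viewed, and the job is handed in when it is done.

```bash
ls; mkdir -p pics; python3 - <<'E'
from station import r
import cv2,json
s=r.sense();print({k:s[k] for k in('time_s','tcp_pos','ee_rot','wrist_force','gripper_width')})
for c in("top","side","wrist"):
    cv2.imwrite(f"pics/{c}0.png",r.capture(c))
    m=r.camera_model(c);print(c,m)
E
```

```text
pics
{'time_s': 0.0, 'tcp_pos': array([0.1921196 , 0.59413107, 0.23842247]), 'ee_rot': array([[ 9.51426722e-01, -3.07874696e-01, -6.04137566e-04],
       [-3.07875273e-01, -9.51424213e-01, -2.18724977e-03],
       [ 9.86077489e-05,  2.26700690e-03, -9.99997425e-01]]), 'wrist_force': array([ 0.03248171, -0.08424549,  0.31518735]), 'gripper_width': 0.9969108548573689}
top {'mtx': array([[547.33876649,   0.        , 326.71117586],
       [  0.        , 547.33876649, 236.60379526],
       [  0.        ,   0.        ,   1.        ]]), 'dist': array([-0.03564656,  0.        ,  0.        ,  0.        ,  0.        ]), 'R': array([[-0.00850029, -0.99991091,  0.01029115],
       [-0.99043865,  0.00700177, -0.13777614],
       [ 0.13769181, -0.01136389, -0.99040993]]), 't': array([0.03391467, 0.53963082, 1.16015357])}
side {'mtx': array([[463.96205314,   0.        , 326.53382895],
       [  0.        , 463.96205314, 235.15662284],
       [  0.        ,   0.        ,   1.        ]]), 'dist': array([0.01762486, 0.        , 0.        , 0.        , 0.        ]), 'R': array([[ 0.93890944, -0.34368287, -0.01819751],
       [-0.23826241, -0.61093574, -0.75497585],
       [ 0.24835476,  0.71318974, -0.65550005]]), 't': array([-0.51841983,  0.20597545,  1.1442075 ])}
wrist {'mtx': array([[416.0840249 ,   0.        , 321.78819074],
       [  0.        , 416.0840249 , 248.9665381 ],
       [  0.        ,   0.        ,   1.        ]]), 'dist': array([-0.04513311,  0.        ,  0.        ,  0.        ,  0.        ]), 'mount': array([[ 1.88306897e-04, -9.58270096e-01, -2.85864281e-01,
         7.82858887e-02],
       [ 9.99999847e-01,  3.19978864e-05,  5.51465369e-04,
         5.18490300e-04],
       [-5.19305719e-04, -2.85864341e-01,  9.58269956e-01,
        -1.44367541e-01],
       [ 0.00000000e+00,  0.00000000e+00,  0.00000000e+00,
         1.00000000e+00]])}
```

View pics/top0.png

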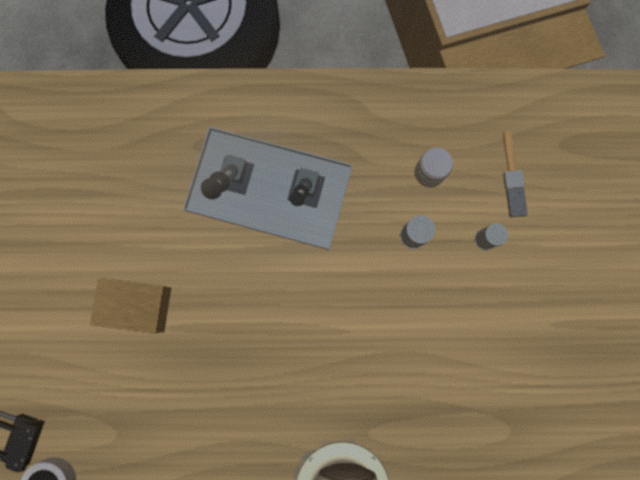

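View pics/side0.png

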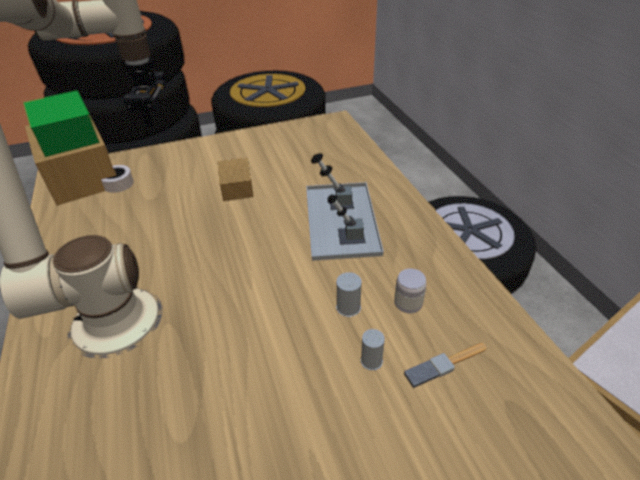

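View pics/wrist0.png

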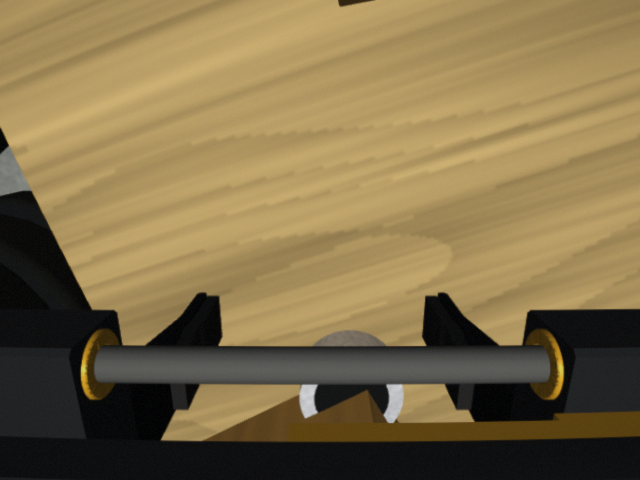

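```bash
cat > h.py <<'E'
import numpy as np,cv2
from station import r
from scipy.spatial.transform import Rotation as Rt
def proj(cam,P,pose=None):
    m=r.camera_model(cam) 
    if cam=='wrist':
        T=np.eye(4);T[:3,:3]=pose[1];T[:3,3]=pose[0]
        C=np.linalg.inv(T@np.array(m['mount']));R,t=C[:3,:3],C[:3,3]
    else: R,t=np.array(m['R']),np.array(m['t'])
    return cv2.projectPoints(np.atleast_2d(np.array(P,float)),cv2.Rodrigues(R)[0],t,m['mtx'],m['dist'])[0][:,0]
def cyl(p,ax,rad,h):
    ax=np.array(ax)/np.linalg.norm(ax);u=np.cross(ax,[1,0,0.3]);u/=np.linalg.norm(u);v=np.cross(ax,u)
    a=np.linspace(0,2*np.pi,40)
    c=rad*(np.cos(a)[:,None]*u+np.sin(a)[:,None]*v)
    return np.vstack([p+c,p+c+h*ax])
def bbox(q): return np.r_[q.min(0),q.max(0)]
E
python3 - <<'E'
from h import *
import pickle
from scipy.optimize import least_squares
D={}
for c in('top','side'):
    img=r.capture(c)
    for t in('large_cup','small_cup','tin','brush','carton','thick_peg','thin_peg','tray','thick_peg_socket','thin_peg_socket'):
        o=r.outline_of(c,t)
        if o:
            D[c,t]=o[0]['pixels']; print(c,t,[(round(k['score'],2),np.round(np.array(k['rect'])*[640,480,640,480],0)) for k in o[:2]])
        else: print(c,t,None)
pickle.dump(D,open('D.pkl','wb'))
E
```

```text
top large_cup [(0.64, array([401., 214., 438., 251.])), (0.42, array([289., 167., 328., 209.]))]
top small_cup [(0.8, array([476., 224., 507., 251.]))]
top tin [(0.9, array([418., 150., 451., 185.]))]
top brush [(0.7, array([503., 133., 526., 218.])), (0.21, array([ 85., 280., 172., 335.]))]
top carton [(0.7, array([399., 214., 435., 252.]))]
top thick_peg [(0.64, array([199., 155., 253., 200.]))]
top thin_peg [(0.95, array([289., 166., 326., 209.]))]
top tray None
top thick_peg_socket [(0.84, array([200., 167., 235., 200.]))]
top thin_peg_socket [(0.91, array([284., 180., 313., 204.]))]
side large_cup [(0.81, array([335., 274., 364., 316.]))]
side small_cup [(0.66, array([360., 330., 384., 368.]))]
side tin [(0.66, array([395., 270., 426., 313.])), (0.35, array([219., 159., 254., 202.]))]
side brush [(0.75, array([402., 342., 488., 388.]))]
side carton [(0.61, array([217., 158., 251., 200.])), (0.18, array([404., 341., 487., 387.]))]
side thick_peg [(0.81, array([310., 154., 354., 212.])), (0.66, array([396., 271., 424., 314.]))]
side thin_peg [(0.69, array([336., 275., 362., 314.])), (0.68, array([326., 192., 363., 246.]))]
side tray [(0.74, array([306., 183., 383., 259.])), (0.47, array([335., 277., 364., 315.]))]
side thick_peg_socket [(0.54, array([312., 153., 347., 192.]))]
side thin_peg_socket [(0.87, array([331., 193., 351., 226.]))]
```

```bash
python3 - <<'E'
from h import *
import pickle
from scipy.optimize import least_squares
D=pickle.load(open('D.pkl','rb'))
def mb(m):
    y,x=np.where(m);return np.array([np.percentile(x,.3),np.percentile(y,.3),np.percentile(x,99.7)+1,np.percentile(y,99.7)+1])-.5*0
for t,rad,h in(('large_cup',.03,.094),('small_cup',.024,.084),('tin',.036,.09)):
    f=lambda p:np.r_[[ (bbox(proj(c,cyl(np.array([p[0],p[1],p[2]]),[0,0,1],rad,h)))-mb(D[c,t])) for c in('top','side')]].ravel()
    s=least_squares(f,[.5,-.2,0],loss='soft_l1',x_scale=.01);print(t,s.x.round(4),f(s.x).round(1))
a=cv2.imread('pics/top0.png')[110:270,170:370];b=cv2.imread('pics/side0.png')[140:270,290:400]
a=cv2.resize(a,None,fx=4,fy=4,interpolation=2);b=cv2.resize(b,None,fx=5,fy=5,interpolation=2)
cv2.imwrite('pics/ta.png',a[:600]);cv2.imwrite('pics/sb.png',b[:600])
E
```

```text
large_cup [ 0.5481 -0.1677 -0.0059] [ 0.2 -1.3 -0.   0.1 -0.1 -0.  -0.8  0.3]
small_cup [ 0.5368 -0.3315 -0.0039] [-0.2 -0.1  0.2 -0.2 -0.2 -0.6 -0.1  0.8]
tin [ 0.6933 -0.2087 -0.0045] [-2.4 -2.2  1.   1.1 -0.8 -0.2  0.5  0.5]
```

View pics/ta.png

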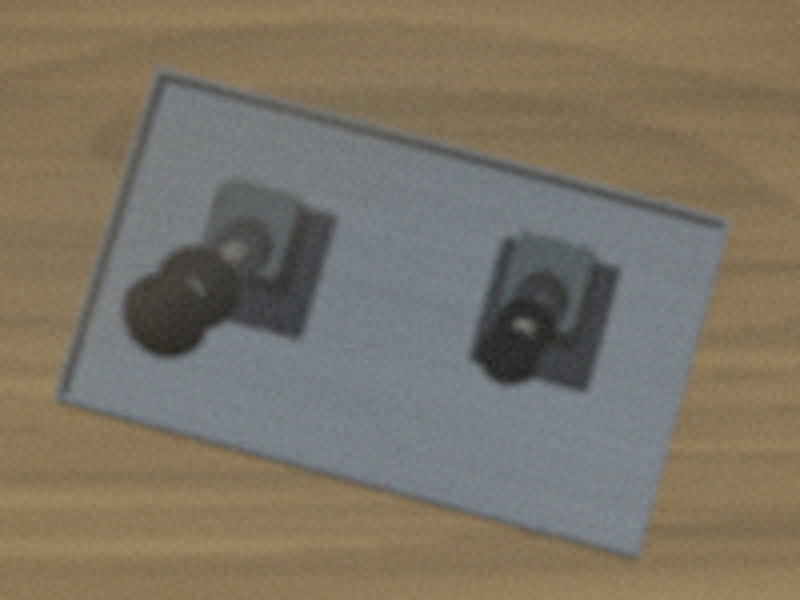

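View pics/sb.png

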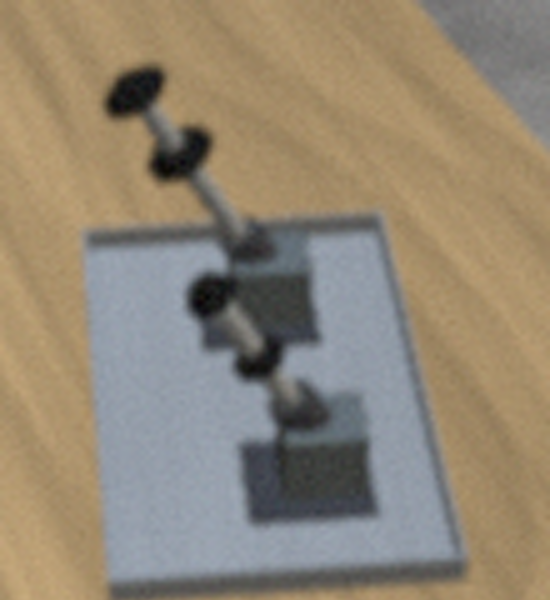

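```bash
cat > peg.py <<'E'
from h import *
from scipy.optimize import least_squares
o={'top':(4,170,110),'side':(5,290,140)}
def px(c,p): s,ox,oy=o[c];return (np.array(p,float)+.5)/s-.5+[ox,oy]
C=[px('top',p) for p in((157,68),(727,222),(640,556),(60,400))]
def tray(p):
    R=Rt.from_euler('z',p[2]).as_matrix();return np.array([R@[a,b,.018]+[p[0],p[1],0] for a,b in((.1,.17),(.1,-.17),(-.1,-.17),(-.1,.17))])
s=least_squares(lambda p:(proj('top',tray(p))-C).ravel(),[.65,.1,-.26],x_scale=.01)
print('tray',s.x.round(4),np.degrees(s.x[2]),s.fun.round(1))
yaw=s.x[2]
Z=Rt.from_euler('z',yaw).as_matrix()@[-.5,0,np.sqrt(.75)]
print('Z',Z)
def tri(a,b):
    q=least_squares(lambda X:np.r_[proj('top',X)[0]-px('top',a),proj('side',X)[0]-px('side',b)],[.65,.1,.12],x_scale=.01);return q.x,q.fun
for n,A in(('thick',[((165,310),(136,92)),((200,285),(181,153)),((240,248),(245,238))]),('thin',[((510,347),(212,297)),((524,327),(258,358)),((542,297),(298,403))])):
    P=[tri(*k) for k in A]
    for x,f in P: print(n,x.round(4),f.round(1), 'socket by Z at .069:',(x-Z*(x[2]-.069)/Z[2]).round(4),'L',(x[2]-.069)/Z[2])
    d=P[0][0]-P[1][0];print(np.linalg.norm(d),d/np.linalg.norm(d))
E
python3 peg.py
```

```text
tray [ 0.6565  0.1598 -0.2706] -15.501808028124403 [ 0.1  0.1  1.3 -0.7  0.2  0.4 -1.5  0.1]
Z [-0.48181101  0.13363439  0.8660254 ]
thick [0.6207 0.2583 0.1702] [-0.1  0.3  0.4 -0.1] socket by Z at .069: [0.677  0.2427 0.069 ] L 0.11686210223921226
thick [0.644  0.2493 0.1273] [-0.   0.1  0.2 -0. ] socket by Z at .069: [0.6764 0.2403 0.069 ] L 0.06726231850109729
thick [0.6811 0.2403 0.0611] [ 0.  -0.  -0.1  0. ] socket by Z at .069: [0.6767 0.2415 0.069 ] L -0.009119843732942253
0.049706223476488905 [-0.46986763  0.18009175  0.86417092]
thin [0.6065 0.0902 0.1401] [-0.1  0.7  0.9 -0.2] socket by Z at .069: [0.6461 0.0792 0.069 ] L 0.08214330736375869
thin [0.6284 0.0844 0.0949] [ 0.  -0.  -0.1  0. ] socket by Z at .069: [0.6429 0.0805 0.069 ] L 0.029895284270012666
thin [0.6513 0.076  0.0626] [-0.1  0.4  0.5 -0.1] socket by Z at .069: [0.6478 0.077  0.069 ] L -0.00740669553933772
0.05061717199046437 [-0.43370381  0.11310814  0.89392816]
```

```bash
cat > go.py <<'E'
import sys
from h import *
YAW=-15.5
def Rdown(yaw=YAW,tilt=0):
    # tool x ~ tray x, y = -tray y, z down; tilt: tool z leans to +tray x
    R=Rt.from_euler('z',yaw,degrees=True).as_matrix()
    t=np.radians(tilt);z=np.array([np.sin(t),0,-np.cos(t)]);y=np.array([0,-1,0]);x=np.cross(y,z)
    return R@np.c_[x,y,z]
def rel(p,R):
    s=r.sense();R0=s['ee_rot'];d=R0.T@(np.array(p)-s['tcp_pos']);w=Rt.from_matrix(R0.T@R).as_rotvec()
    print('t',round(s['time_s'],2),'tcp',s['tcp_pos'].round(4),'F',s['wrist_force'].round(2),'w',round(s['gripper_width'],3))
    print('row',(d/.3).round(4).tolist(),(w/np.pi).round(4).tolist(),'dist mm',round(np.linalg.norm(d)*1e3,1),'deg',round(np.degrees(np.linalg.norm(w)),1))
if __name__=='__main__':
    a=[float(v) for v in sys.argv[1:]]
    rel(a[:3],Rdown(a[4] if len(a)>4 else YAW,a[3] if len(a)>3 else 0))
E
python3 go.py .5 .22 .31
```

```text
t 1.25 tcp [0.1923 0.5947 0.2396] F [-0.63 -0.62 -0.08] w 1.0
row [1.3602, 0.8727, -0.2348] [0.0, -0.0, -0.0135] dist mm 489.9 deg 2.4
```

```bash
python3 -m creep '[[1,0.68,0.436,-0.2,0,0,-0.0135],[1,0.68,0.436,-0.2,0,0,-0.0135],[1,0.68,0.436,-0.2,0,0,-0.0135],[1,0.68,0.436,-0.2,0,0,-0.0135],[1,0.68,0.436,-0.2,0,0,-0.0135]]'; python3 go.py .5 .22 .31
```

```text
time_s: 1.67
tcp_pos: [0.3215, 0.4368, 0.2903]
ee_rot: [[0.964, -0.266, 0.0], [-0.266, -0.964, 0.0], [0.0, -0.0, -1.0]]
wrist_force: [0.3, 0.4, -0.2]
gripper_width: 1.0
t 1.67 tcp [0.3215 0.4368 0.2903] F [ 0.33  0.44 -0.23] w 1.0
row [0.7662, 0.538, -0.0658] [-0.0001, -0.0001, 0.0003] dist mm 281.5 deg 0.1
```

```bash
python3 -m creep '[[1,0.766,0.538,-0.066,0,0,0],[1,0.766,0.538,-0.066,0,0,0],[1,0.766,0.538,-0.066,0,0,0],[1,0.766,0.538,-0.066,0,0,0],[1,0.766,0.538,-0.066,0,0,0]]' | head -2; python3 go.py .5 .22 .31
```

```text
time_s: 2.08
tcp_pos: [0.4534, 0.276, 0.3053]
t 2.08 tcp [0.4534 0.276  0.3053] F [0.38 1.74 0.1 ] w 0.998
row [0.1995, 0.1386, -0.0159] [-0.0004, -0.0002, 0.0004] dist mm 73.0 deg 0.1
```

```bash
python3 -m creep '[[1,0.2,0.139,-0.016,0,0,0],[1,0.2,0.139,-0.016,0,0,0],[1,0.2,0.139,-0.016,0,0,0],[1,0.2,0.139,-0.016,0,0,0]]' | head -2; cat > snap.py <<'E'
import sys,pickle
from h import *
n=sys.argv[1];s=r.sense();im=r.capture('wrist')
cv2.imwrite(f'pics/{n}.png',im);pickle.dump((s['tcp_pos'],s['ee_rot']),open(f'pics/{n}.pkl','wb'));print(s['tcp_pos'],s['joint_velocities'])
E
python3 snap.py w1; python3 go.py .5 .1 .31
```

```text
time_s: 2.42
tcp_pos: [0.5009, 0.2184, 0.31]
[0.50094765 0.21837505 0.30995736] [ 2.87520533 -0.32686528 -0.73124904 -0.41545741  0.07245811 -0.29557866]
t 2.47 tcp [0.5003 0.2193 0.3099] F [ 0.43 -0.49  0.21] w 0.999
row [0.1057, 0.3835, -0.0009] [-0.0004, -0.0001, -0.0001] dist mm 119.3 deg 0.1
```

View pics/w1.png

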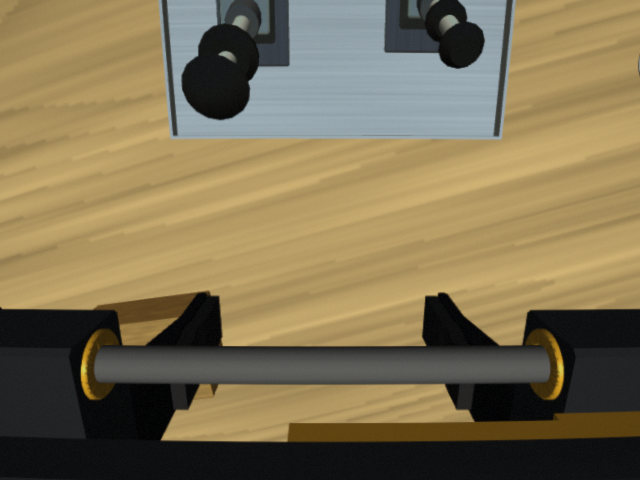

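```bash
python3 -m creep '[[1,0.25,0,-0.1,0,0,0],[1,0.25,0,-0.1,0,0,0],[1,0.25,0,-0.1,0,0,0],[1,0.25,0,-0.1,0,0,0]]' | head -2; python3 -m creep '[[1,0,0,0,0,0,0],[1,0,0,0,0,0,0]]' | head -2; 
python3 snap.py w2; python3 -m creep '[[1,0,0.4,0,0,0,0],[1,0,0.4,0,0,0,0],[1,0,0.4,0,0,0,0],[1,0,0.4,0,0,0,0],[1,0,0.4,0,0,0,0]]' | head -2;python3 -m creep '[[1,0,0,0,0,0,0],[1,0,0,0,0,0,0]]' | head -2;  python3 snap.py w3
```

```text
time_s: 2.8
tcp_pos: [0.573, 0.2003, 0.3395]
time_s: 2.97
tcp_pos: [0.5717, 0.2014, 0.3389]
[0.57167135 0.20135482 0.33889293] [-0.08340077 -0.58045046 -0.12914937  0.22409799 -0.11418078  0.12929507]
time_s: 3.43
tcp_pos: [0.5386, 0.0845, 0.3399]
time_s: 3.6
tcp_pos: [0.5384, 0.0855, 0.3401]
[0.5383517  0.0854578  0.34010256] [ 0.27589224  0.7344463   0.44548505  0.05856188 -0.02598782  0.07384457]
```

View pics/w2.png

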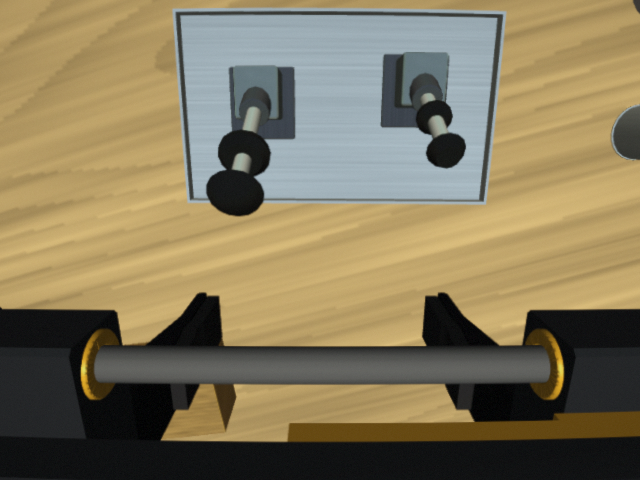

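View pics/w3.png

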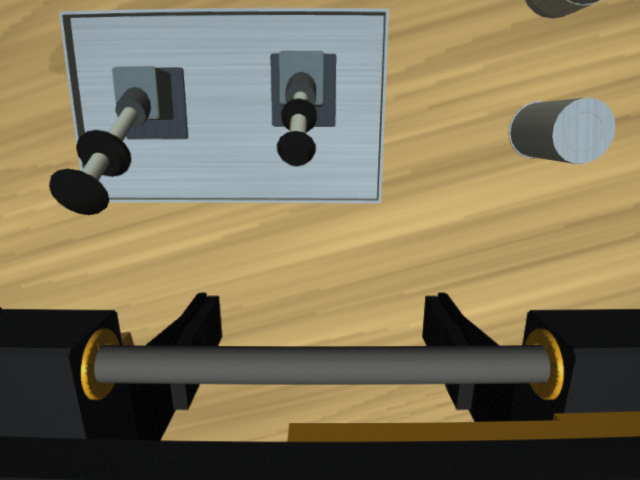

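```bash
cat > pegfit.py <<'E'
from h import *
import pickle
from scipy.optimize import least_squares
B={'w2':{('thick',0):(200,165,272,220),('thick',1):(214,125,275,172),('thin',0):(420,128,470,172),('thin',1):(410,95,458,133)},
   'w3':{('thick',0):(44,165,114,218),('thick',1):(72,125,138,176),('thin',0):(270,128,320,170),('thin',1):(275,95,322,131)}}
obs={}
for v in B:
    im=cv2.cvtColor(cv2.imread(f'pics/{v}.png'),6);pose=pickle.load(open(f'pics/{v}.pkl','rb'))
    th=(im<48).astype(np.uint8)
    for k,(x0,y0,x1,y1) in B[v].items():
        n,l,st,ce=cv2.connectedComponentsWithStats(th[y0:y1,x0:x1])
        i=1+np.argmax(st[1:,4]);cn=cv2.findContours((l==i).astype(np.uint8),0,1)[0];c=max(cn,key=len)
        e=cv2.fitEllipse(cv2.convexHull(c)); x,y,w,h,_=st[i]
        obs[v,k]=(np.array(e[0])+[x0,y0]);print(v,k,obs[v,k].round(1),np.round(e[1],1),e[2].__round__(),(x+x0,y+y0,w,h))
poses={v:pickle.load(open(f'pics/{v}.pkl','rb')) for v in B}
X={}
for k in B['w2']:
    q=least_squares(lambda p:np.r_[[proj('wrist',p,poses[v])[0]-obs[v,k] for v in B]].ravel(),[.63,.15,.15],x_scale=.01);X[k]=q.x;print(k,q.x.round(4),q.fun.round(1))
for n in('thick','thin'):
    d=X[n,0]-X[n,1];L=np.linalg.norm(d);d/=L;print(n,'spacing',L.round(4),d.round(3),'yaw',np.degrees(np.arctan2(-d[1],-d[0])),'tilt',np.degrees(np.arccos(d[2])))
# tray corners
for v,c in(('w2',[(175,11),(504,11),(486,202),(191,201)]),('w3',[(62,12),(387,11),(381,201)])):pass
E
python3 pegfit.py
```

```text
w2 ('thick', 0) [239.1 185.5] [56.  65.6] 56 (np.int32(207), np.int32(165), np.int32(61), np.int32(51))
w2 ('thick', 1) [243.  154.7] [50.4 51.9] 106 (np.int32(219), np.int32(130), np.int32(51), np.int32(42))
w2 ('thin', 0) [445.7 150.1] [32.5 38.8] 64 (np.int32(427), np.int32(134), np.int32(38), np.int32(34))
w2 ('thin', 1) [433.2 116.4] [31.6 37. ] 63 (np.int32(416), np.int32(100), np.int32(36), np.int32(33))
w3 ('thick', 0) [ 78.6 191.4] [39.6 62.2] 116 (np.int32(50), np.int32(169), np.int32(59), np.int32(46))
w3 ('thick', 1) [103.2 152.7] [41.  56.9] 118 (np.int32(77), np.int32(130), np.int32(54), np.int32(46))
w3 ('thin', 0) [295.8 147.8] [33.5 37.1] 103 (np.int32(278), np.int32(132), np.int32(37), np.int32(34))
w3 ('thin', 1) [300.3 114.2] [32.5 42.1] 82 (np.int32(281), np.int32(99), np.int32(41), np.int32(32))
('thick', 0) [0.6198 0.2502 0.1806] [-0.   3.4  0.  -3.5]
('thick', 1) [0.6421 0.25   0.1268] [ 0.  -0.9 -0.   0.9]
('thin', 0) [0.6024 0.0892 0.1426] [ 0.  -0.2 -0.   0.2]
('thin', 1) [0.6281 0.0808 0.0912] [ 0.  -0.4 -0.   0.4]
thick spacing 0.0583 [-0.383  0.002  0.924] yaw -0.3618511697206366 tilt 22.49406755821483
thin spacing 0.0581 [-0.442  0.145  0.885] yaw -18.15802591736015 tilt 27.72591088616131
```

```bash
cat > pegfit2.py <<'E'
from h import *
import pickle
from scipy.optimize import least_squares
N=np.nan
O={('w2','thick',0):(206.5,170.5,263.5,216),('w2','thick',1):(219,130,270,N),('w3','thick',0):(50,169,109,215),('w3','thick',1):(77,130,131,176),
('w2','thin',0):(427,N,465,168),('w2','thin',1):(416,100,452,N),('w3','thin',0):(278,N,315,166),('w3','thin',1):(281,99,316.5,N)}
poses={v:pickle.load(open(f'pics/{v}.pkl','rb')) for v in('w2','w3')}
def res(p,n,full=False):
    sx,sy,sz,L,yaw,tilt,th=p
    Z=Rt.from_euler('z',yaw).as_matrix()@[-np.sin(tilt),0,np.cos(tilt)];S=np.array([sx,sy,sz]);rad={'thick':.022,'thin':.016}[n]
    out=[]
    for (v,m,i),b in O.items():
        if m!=n: continue
        q=bbox(proj('wrist',cyl(S+Z*(L-i*.061-th),Z,rad,th),poses[v]))-np.array(b)
        out.append(q)
    out=np.array(out);return np.nan_to_num(out).ravel()
for n,s0 in(('thick',(.677,.242)),('thin',(.645,.08))):
    for name,w in(('free',0),('constrained',1)):
        pri=np.array([.069,np.radians(-15.5),np.radians(30),.004]);sg=np.array([.001,.005,.002,.001]) if w else np.array([.01,.2,.1,.001])
        x0=np.r_[s0,.069,.12,pri[1:]]
        q=least_squares(lambda p:np.r_[res(p,n),(p[[2,4,5,6]]-pri)/sg],x0,x_scale=[.01]*4+[.1,.1,.01])
        p=q.x;sx=p[:3]
        Z=Rt.from_euler('z',p[4]).as_matrix()@[-np.sin(p[5]),0,np.cos(p[5])]
        at=sx+Z*(.069-p[2])/Z[2]
        print(n,name,p[:4].round(4),np.degrees(p[4:6]).round(2),'at .069',at.round(4),'tip',(p[:3]+Z*p[3]).round(4),'rms',np.sqrt((res(p,n)**2).mean()).round(2))
        print(res(p,n).round(1))
E
python3 pegfit2.py
```

```text
thick free [0.6668 0.2476 0.069  0.1167] [-9.32 26.52] at .069 [0.6668 0.2476 0.069 ] tip [0.6154 0.256  0.1734] rms 1.42
[-1.1 -1.2  1.3  2.2 -2.1 -0.6 -1.3  0.  -1.6 -0.3  0.9  1.8  2.3 -0.5
  1.6 -1.3]
thick constrained [0.6709 0.2429 0.069  0.1179] [-15.27  29.92] at .069 [0.6709 0.2429 0.069 ] tip [0.6142 0.2584 0.1712] rms 2.18
[-2.6  1.1 -0.6  2.7 -1.  -2.5 -0.2  0.  -1.6  2.   0.4  2.3  3.5 -2.4
  2.8 -3.9]
thin free [0.6356 0.0785 0.069  0.084 ] [-17.46  24.96] at .069 [0.6356 0.0785 0.069 ] tip [0.6018 0.0892 0.1451] rms 1.21
[-1.   0.   2.3  0.3 -1.7 -0.2 -1.6  0.  -2.2  0.   1.1  0.6  1.6 -0.7
  1.4  0. ]
thin constrained [0.64   0.0779 0.069  0.0844] [-15.55  29.97] at .069 [0.64   0.0779 0.069 ] tip [0.5994 0.0892 0.1421] rms 1.42
[-1.1  0.   1.4  1.8 -1.7 -1.8 -1.9  0.  -1.   0.   1.8  2.1  1.3 -2.3
  1.   0. ]
```

```bash
python3 - <<'E'
from h import *
import pickle
from scipy.optimize import least_squares
poses={v:pickle.load(open(f'pics/{v}.pkl','rb')) for v in('w2','w3')}
A=[((175,11),(62,12)),((504,12),(387,11)),((486,202),(380,202)),((190,202),(None))]
for a,b in A[:3]:
    q=least_squares(lambda p:np.r_[proj('wrist',p,poses['w2'])[0]-a,proj('wrist',p,poses['w3'])[0]-b],[.63,.15,.05],x_scale=.01);print(q.x.round(4),q.fun.round(1))
def tray(p):
    R=Rt.from_euler('z',p[2]).as_matrix();return np.array([R@[a,b,.018]+[p[0],p[1],p[3]] for a,b in((.1,.17),(.1,-.17),(-.1,-.17),(-.1,.17))])
C2=np.array([(175,11),(504,12),(486,202),(190,202)]);C3=np.array([(62,12),(387,11),(380,202)])
f=lambda p:np.r_[(proj('wrist',tray(p),poses['w2'])-C2).ravel(),(proj('wrist',tray(p),poses['w3'])[:3]-C3).ravel()]
q=least_squares(f,[.65,.16,-.27,0],x_scale=.01);print(q.x.round(4),np.degrees(q.x[2]),q.fun.round(1))
for n in('w2','w3'):
    im=cv2.imread(f'pics/{n}.png')[0:225,(150 if n=='w2' else 40):(550 if n=='w2' else 440)]
    cv2.imwrite(f'pics/{n}z.png',cv2.resize(im,None,fx=2,fy=2,interpolation=2))
E
```

```text
[0.7971 0.2943 0.0149] [-0.  -0.9  0.   0.9]
[ 0.7059 -0.0295  0.0158] [-0.   0.7  0.  -0.7]
[0.5171 0.0234 0.021 ] [-0.   0.6  0.  -0.6]
[ 0.6563  0.1588 -0.2712 -0.007 ] -15.538600677359991 [-0.5 -0.6 -0.   0.1 -1.6  0.9 -0.3  0.   0.5  1.2  1.2 -1.3  0.7 -0.3]
```

View pics/w2z.png

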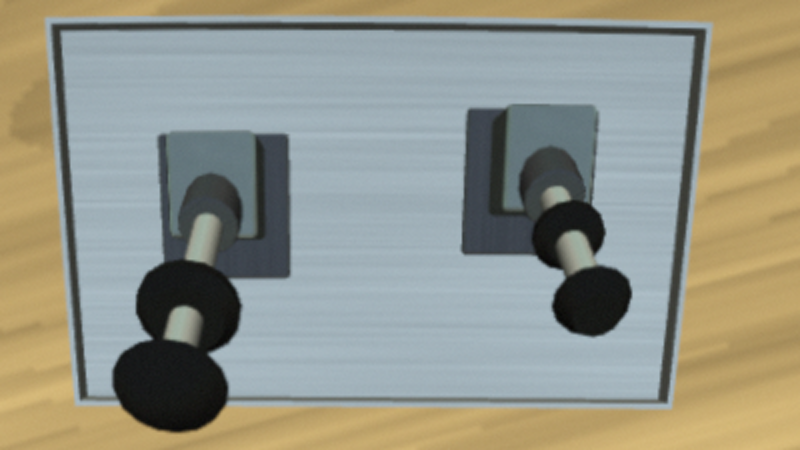

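View pics/w3z.png

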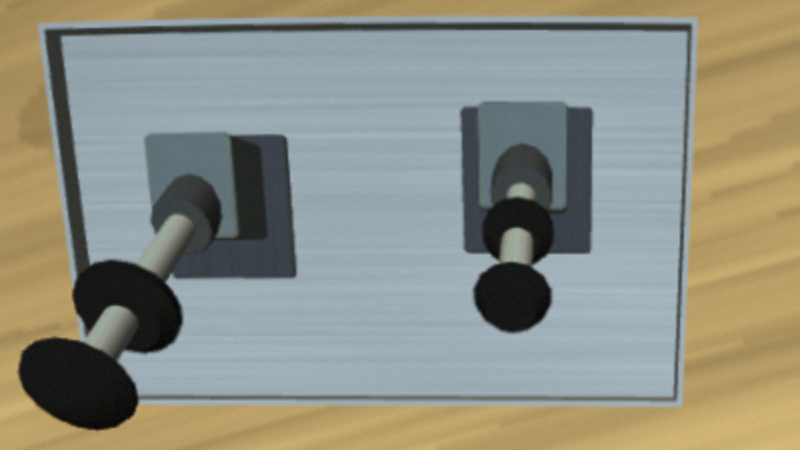

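```bash
cat > ba.py <<'E'
from h import *
import pickle
from scipy.optimize import least_squares
import importlib,io,contextlib
with contextlib.redirect_stdout(io.StringIO()):
    import pegfit2 as pf, peg
O=dict(pf.O)
O['w2','thick',0]=(206.5,170,264,215.5)
O={k:b for k,b in O.items()}
C={'w2':np.array([(173.5,9.5),(505.5,12),(486,203.5),(188.5,202)]),'w3':np.array([(60.5,12.5),(388,9.5),(380.5,202.5)]),'top':np.array(peg.C)}
def pr(v,P,ex):
    if v in('top','side'):
        m=r.camera_model(v);e=ex[6:12] if v=='top' else ex[12:18]
        R=Rt.from_rotvec(e[:3]).as_matrix()@m['R'];t=np.array(m['t'])+e[3:]
        return cv2.projectPoints(np.atleast_2d(P),cv2.Rodrigues(R)[0],t,m['mtx'],m['dist'])[0][:,0]
    p,R=pf.poses[v];m=r.camera_model('wrist');T=np.eye(4);T[:3,:3]=R;T[:3,3]=p
    E=np.eye(4);E[:3,:3]=Rt.from_rotvec(ex[:3]).as_matrix();E[:3,3]=ex[3:6]
    Ci=np.linalg.inv(T@m['mount']@E);return cv2.projectPoints(np.atleast_2d(P),cv2.Rodrigues(Ci[:3,:3])[0],Ci[:3,3],m['mtx'],m['dist'])[0][:,0]
PK={'thick':[((165,310),(136,92)),((200,285),(181,153)),((240,248),(245,238))],'thin':[((510,347),(212,297)),None,None]}
def unpack(x):
    return x[:3],x[3:6],x[6:9],x[9:27],x[27] # tray xyyaw, thick sx sy L, thin, ex, th
def resid(x,parts=False):
    tr,a,b,ex,th=unpack(x)
    R=Rt.from_euler('z',tr[2]).as_matrix();tc=np.array([R@[u,w,.018]+[tr[0],tr[1],0] for u,w in((.1,.17),(.1,-.17),(-.1,-.17),(-.1,.17))])
    out=[(pr(v,tc,ex)[:len(C[v])]-C[v]).ravel() for v in C]
    Z=R@[-.5,0,np.sqrt(.75)]
    S={'thick':np.array([a[0],a[1],.069]),'thin':np.array([b[0],b[1],.069])};L={'thick':a[2],'thin':b[2]};rad={'thick':.022,'thin':.016}
    for (v,n,i),o in O.items():
        q=bbox(pr(v,cyl(S[n]+Z*(L[n]-i*.061-th),Z,rad[n],th),ex))-np.array(o);out.append(np.nan_to_num(q))
    for n in PK:
        for i,k in enumerate(PK[n][:2]):
            if k is None: continue
            X=S[n]+Z*(L[n]-i*.061-th/2)
            for v,p in zip(('top','side'),k): out.append((pr(v,X,ex)[0]-peg.px(v,p)))
    if parts: return out
    return np.r_[np.concatenate(out),ex/np.tile(np.r_[[.006]*3,[.003]*3],3),(th-.004)/.002]
x0=np.r_[.6564,.1593,-.2705,.674,.242,.12,.643,.077,.095,np.zeros(18),.004]
q=least_squares(resid,x0,x_scale=np.r_[[.01]*2,.1,[.01]*6,[.01]*18,.01],loss='soft_l1')
tr,a,b,ex,th=unpack(q.x)
print('tray',tr.round(4),np.degrees(tr[2]).round(2));print('thick',a.round(4));print('thin',b.round(4));print(ex.reshape(6,3).round(4),th)
R=Rt.from_euler('z',tr[2]).as_matrix()
for p in(a,b):print('in tray',(R.T@[p[0]-tr[0],p[1]-tr[1],0]).round(4))
for o in resid(q.x,True):print(o.round(1),end=' ')
E
python3 ba.py
```

```text
Traceback (most recent call last):
  File "ba.py", line 38, in <module>
    q=least_squares(resid,x0,x_scale=np.r_[[.01]*2,.1,[.01]*6,[.01]*18,.01],loss='soft_l1')
  File "ba.py", line 29, in resid
    q=bbox(pr(v,cyl(S[n]+Z*(L[n]-i*.061-th),Z,rad[n],th),ex))-np.array(o);out.append(np.nan_to_num(q))
           ~~^^^^^^^^^^^^^^^^^^^^^^^^^^^^^^^^^^^^^^^^^^^^^^^
  File "ba.py", line 16, in pr
    p,R=pf.poses[v];m=r.camera_model('wrist');T=np.eye(4);T[:3,:3]=R;T[:3,3]=p
                      ~~~~~~~~~~~~~~^^^^^^^^^
ValueError: time passes only in moves, steps and waits
```

```bash
python3 - <<'E'
import re
s=open('h.py').read()
s=s.replace("def proj","_M={c:{k:np.array(v) for k,v in r.camera_model(c).items()} for c in('top','side','wrist')}\ndef proj",1).replace("m=r.camera_model(cam)","m=_M[cam]")
open('h.py','w').write(s)
b=open('ba.py').read();b=b.replace("from h import *","from h import *\nfrom h import _M").replace("r.camera_model(v)","_M[v]").replace("r.camera_model('wrist')","_M['wrist']")
open('ba.py','w').write(b)
E
python3 ba.py
```

```text
tray [ 0.6564  0.1591 -0.2723] -15.6
thick [0.6739 0.2417 0.1205]
thin [0.6452 0.077  0.0921]
[[ 0.0004  0.0001  0.0003]
 [-0.0002  0.0009 -0.0034]
 [-0.0005 -0.0001 -0.0002]
 [-0.0004 -0.0011  0.0002]
 [ 0.      0.0001  0.0006]
 [ 0.0007  0.0004  0.    ]] 2.392374216900892e-08
in tray [-0.0054  0.0842  0.    ]
in tray [ 0.0113 -0.0821  0.    ]
[-0.2  0.2 -0.2 -0.3 -0.7  0.3  0.   0.7] [-0.   0.   0.7 -0.2  0.4  0.2] [ 0.3 -0.3  1.4 -1.   0.2  0.1 -1.4 -0.5] [-1.9  1.2 -0.9  0.9] [-0.2 -3.   0.1  0. ] [-0.5  1.6  0.3  0.1] [ 4.6 -2.9  2.9 -5.8] [-0.2  0.   2.4  0.9] [-1.  -2.6 -1.1  0. ] [-2.   0.   1.2  1.2] [ 0.5 -3.1  0.6  0. ] [-0.4  1.8] [-0.8 -0.4] [ 0.2 -0.2] [0.9 1.9] [-0.2  2. ] [-0.6 -1.9]
```

```bash
sed -i 's/i\*\.061/i*sp/g; s/tr,a,b,ex,th=unpack(x)$/tr,a,b,ex,th=unpack(x[:28]);sp=x[28]/; s/np.zeros(18),.004\]/np.zeros(18),.004,.061]/; s/\[.01\]\*18,.01\]/[.01]*18,.01,.01]/; s/unpack(q.x)/unpack(q.x[:28]);print(q.x[28])/; s/(th-.004)\/.002/(th-.004)\/.0005/' ba.py; python3 ba.py
```

```text
0.05205489855720679
tray [ 0.6569  0.159  -0.2732] -15.65
thick [0.6762 0.24   0.1231]
thin [0.6447 0.0772 0.0885]
[[-0.0022 -0.0002  0.0008]
 [-0.0003 -0.0007 -0.004 ]
 [-0.0063 -0.0001 -0.0013]
 [-0.0004 -0.0015  0.0006]
 [-0.0005 -0.      0.002 ]
 [ 0.0001  0.0008  0.0001]] 0.0029443388853700853
in tray [-0.0033  0.0832  0.    ]
in tray [ 0.0103 -0.0821  0.    ]
[-0.2  0.1 -0.1 -0.3 -0.8  0.3  0.1  0.6] [-0.  -0.   0.7 -0.1  0.3  0.2] [ 0.5  0.   1.  -0.9 -0.1 -0.2 -1.2 -0.5] [-1.3 -1.5  0.4  0.9] [-1.5  0.3  0.4  0. ] [-0.9 -0.9  1.6  0.2] [ 0.1  0.4  0.8 -0.1] [-1.8  0.   1.1 -0.2] [-0.7  0.1  0.1  0. ] [-1.5  0.   1.3  0.2] [ 0.2 -0.4  0.6  0. ] [0.3 0.6] [-0.1 -0.1] [-0.4  0. ] [-0.   0.1] [-0.1  1.3] [ 0.1 -0.2]
```

```bash
sed -i 's/YAW=-15.5/YAW=-15.6/' go.py; python3 go.py .45 -.2 .30
```

```text
t 3.65 tcp [0.5385 0.0856 0.3399] F [0.59 0.45 0.64] w 1.0
row [-0.0321, 0.9965, 0.1308] [-0.0007, -0.0, 0.0012] dist mm 301.7 deg 0.3
```

```bash
python3 -m creep '[[1,-0.03,0.99,0.13,0,0,0],[1,-0.03,0.99,0.13,0,0,0],[1,-0.03,0.99,0.13,0,0,0],[1,-0.03,0.99,0.13,0,0,0],[1,-0.03,0.99,0.13,0,0,0]]' | head -2; python3 go.py .45 -.2 .30
```

```text
time_s: 4.07
tcp_pos: [0.4773, -0.1133, 0.3119]
t 4.07 tcp [ 0.4773 -0.1133  0.3119] F [0.28 0.37 0.7 ] w 0.997
row [-0.0118, 0.3028, 0.039] [-0.0007, -0.0, 0.002] dist mm 91.7 deg 0.4
```

```bash
python3 -m creep '[[1,-0.012,0.303,0.039,0,0,0.002],[1,-0.012,0.303,0.039,0,0,0.002],[1,-0.012,0.303,0.039,0,0,0.002],[1,-0.012,0.303,0.039,0,0,0.002],[1,-0.012,0.303,0.039,0,0,0.002]]' | head -2; python3 snap.py w4
```

```text
time_s: 4.48
tcp_pos: [0.4504, -0.1999, 0.2997]
[ 0.45038729 -0.19987517  0.29974616] [ 1.77967673 -0.35927532  0.31554697  0.06266911  0.09333887  0.02979727]
```

View pics/w4.png

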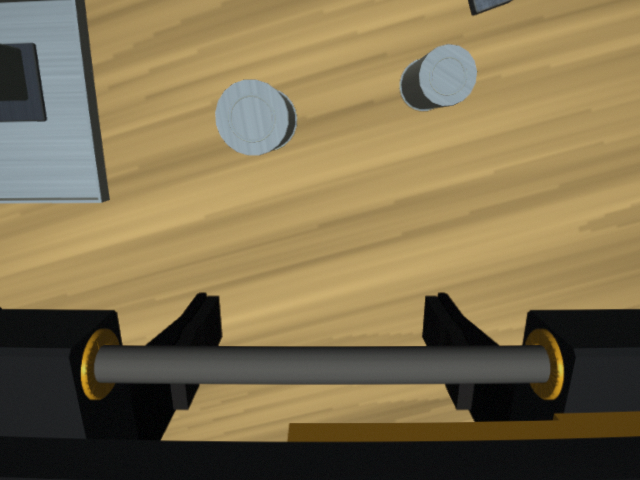

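```bash
python3 - <<'E'
from h import *
import pickle
from scipy.optimize import least_squares
P={v:pickle.load(open(f'pics/{v}.pkl','rb')) for v in('w3','w4')}
for n,b,rad,h in(('large',(216,80,289,155),.03,.094),('small',(419,44,477,107),.024,.084)):
  for dz in(0,-.006):
    f=lambda p:bbox(proj('wrist',cyl(np.array([p[0],p[1],h+dz]),[0,0,1],rad,1e-6),P['w4']))-b
    q=least_squares(f,[.55,-.2],x_scale=.01);print(n,dz,q.x.round(4),q.fun.round(1))
# two wrist views, height free
f=lambda p:np.r_[bbox(proj('wrist',cyl(p,[0,0,1],.03,1e-6),P['w4']))-(216,80,289,155),bbox(proj('wrist',cyl(p,[0,0,1],.03,1e-6),P['w3']))-(554,97,615,163)]
q=least_squares(f,[.55,-.2,.09],x_scale=.01);print(q.x.round(4),q.fun.round(1))
E
python3 go.py .548 -.167 .13
```

```text
large 0 [ 0.5461 -0.1688] [-0.6 -1.   0.6  1.1]
large -0.006 [ 0.5465 -0.1679] [ 0.1 -0.4 -0.1  0.4]
small 0 [ 0.5358 -0.3304] [-0.3  0.2  0.4 -0.2]
small -0.006 [ 0.536  -0.3322] [ 0.1  0.7 -0.1 -0.7]
[ 0.5465 -0.1688  0.0922] [-0.1 -1.3  0.7  0.5 -1.4  0.1  0.8  0.9]
t 4.53 tcp [ 0.4507 -0.1993  0.3   ] F [0.12 1.18 0.13] w 1.0
row [0.2836, -0.1894, 0.567] [-0.0007, -0.0001, 0.0003] dist mm 198.5 deg 0.1
```

```bash
python3 -m creep '[[1,0.28,-0.185,0.48,0,0,0],[1,0.28,-0.185,0.48,0,0,0],[1,0.28,-0.185,0.48,0,0,0],[1,0.28,-0.185,0.48,0,0,0],[1,0.28,-0.185,0.48,0,0,0]]' | head -2; python3 go.py .5467 -.168 .067
```

```text
time_s: 4.95
tcp_pos: [0.5471, -0.1646, 0.1499]
t 4.95 tcp [ 0.5471 -0.1646  0.1499] F [-0.86  0.45 -0.41] w 1.006
row [0.0041, 0.0118, 0.2763] [-0.0005, 0.0027, 0.0015] dist mm 83.0 deg 0.6
```

```bash
python3 -m creep '[[1,0.004,0.012,0.1,0,0.002,0],[1,0.004,0.012,0.2,0,0.002,0],[1,0.004,0.012,0.277,0,0.002,0],[1,0.004,0.012,0.277,0,0.002,0],[1,0.004,0.012,0.277,0,0.002,0]]' ; python3 -m creep '[[0,0,0,0,0,0,0],[0,0,0,0,0,0,0],[0,0,0,0,0,0,0],[0,0,0,0,0,0,0],[0,0,0,0,0,0,0]]'
```

```text
time_s: 5.37
tcp_pos: [0.547, -0.1671, 0.0668]
ee_rot: [[0.965, -0.262, -0.003], [-0.262, -0.965, 0.002], [-0.004, -0.001, -1.0]]
wrist_force: [1.5, 0.2, 1.0]
gripper_width: 0.998
time_s: 5.78
tcp_pos: [0.5475, -0.1671, 0.0679]
ee_rot: [[0.965, -0.262, -0.001], [-0.262, -0.965, 0.002], [-0.002, -0.001, -1.0]]
wrist_force: [0.0, -0.1, -0.4]
gripper_width: 0.705
```

```bash
python3 -m creep '[[0,0,0,0,0,0,0],[0,0,0,0,0,0,0],[0,0,0,-0.03,0,0,0],[0,0,0,-0.1,0,0,0],[0,0,0,-0.1,0,0,0]]'; python3 go.py .56 -.12 .30 30
```

```text
time_s: 6.2
tcp_pos: [0.5499, -0.1676, 0.1015]
ee_rot: [[0.965, -0.261, 0.005], [-0.261, -0.965, 0.0], [0.005, -0.001, -1.0]]
wrist_force: [1.3, 0.6, -1.4]
gripper_width: 0.691
t 6.2 tcp [ 0.5499 -0.1676  0.1015] F [ 1.3   0.63 -1.41] w 0.691
row [-0.0056, -0.163, -0.6615] [-0.0011, 0.165, 0.0024] dist mm 204.4 deg 29.7
```

```bash
python3 -m creep '[[0,0,0,-0.1,0,0.03,0.002],[0,0,-0.05,-0.25,0,0.07,0.002],[0,0,-0.1,-0.4,0,0.11,0.002],[0,0,-0.15,-0.55,0,0.15,0.002],[0,0,-0.163,-0.66,0,0.165,0.002]]' | head -3;  python3 go.py .5638 .2713 .31 30
```

```text
time_s: 6.62
tcp_pos: [0.5544, -0.1219, 0.2868]
ee_rot: [[0.838, -0.267, 0.476], [-0.231, -0.964, -0.133], [0.494, 0.001, -0.869]]
t 6.62 tcp [ 0.5544 -0.1219  0.2868] F [-1.42 -0.75 -4.26] w 0.688
row [-0.2387, -1.2714, -0.2261] [-0.0001, 0.0022, 0.0008] dist mm 394.0 deg 0.4
```

```bash
python3 -m creep '[[0,-0.12,-0.64,-0.113,0,0,0],[0,-0.12,-0.64,-0.113,0,0,0],[0,-0.12,-0.64,-0.113,0,0,0],[0,-0.12,-0.64,-0.113,0,0,0],[0,-0.12,-0.64,-0.113,0,0,0]]' | head -2;  python3 go.py .5638 .2713 .30 30
```

```text
time_s: 7.03
tcp_pos: [0.5586, 0.0783, 0.2986]
t 7.03 tcp [0.5586 0.0783 0.2986] F [ 0.09 -0.2  -1.05] w 0.683
row [-0.1312, -0.6249, -0.0803] [-0.0005, 0.0019, 0.0012] dist mm 193.1 deg 0.4
```

```bash
sed -n 1,3p snap.py >/dev/null; true
python3 -m creep '[[0,-0.131,-0.625,-0.08,0,0.002,0.001],[0,-0.131,-0.625,-0.08,0,0.002,0.001],[0,-0.131,-0.625,-0.08,0,0.002,0.001],[0,-0.131,-0.625,-0.08,0,0.002,0.001],[0,-0.131,-0.625,-0.08,0,0.002,0.001]]' | head -2; python3 -m creep '[[0,0,0,0,0,0,0],[0,0,0,0,0,0,0]]' | head -2; python3 snap.py w5;  python3 go.py .5638 .2713 .2708 30; python3 - <<'E'
from h import *
cv2.imwrite('pics/side5.png',r.capture('side')[100:280,250:440].repeat(3,0).repeat(3,1))
cv2.imwrite('pics/top5.png',r.capture('top')[110:270,150:370].repeat(3,0).repeat(3,1))
E
```

```text
time_s: 7.45
tcp_pos: [0.5635, 0.2748, 0.2997]
time_s: 7.62
tcp_pos: [0.5631, 0.2766, 0.2986]
[0.56313872 0.27658463 0.29858816] [-2.15441501 -1.81436152 -2.22490142 -0.58151519 -0.9384523   0.29513817]
t 7.67 tcp [0.563  0.2749 0.2986] F [ 0.54 -0.2  -1.66] w 0.686
row [-0.0413, 0.0109, 0.0833] [-0.0007, 0.0003, 0.0012] dist mm 28.1 deg 0.3
```

View pics/w5.png

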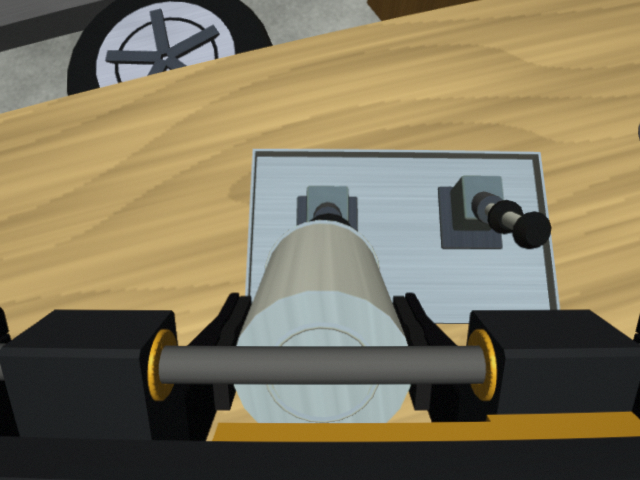

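View pics/side5.png

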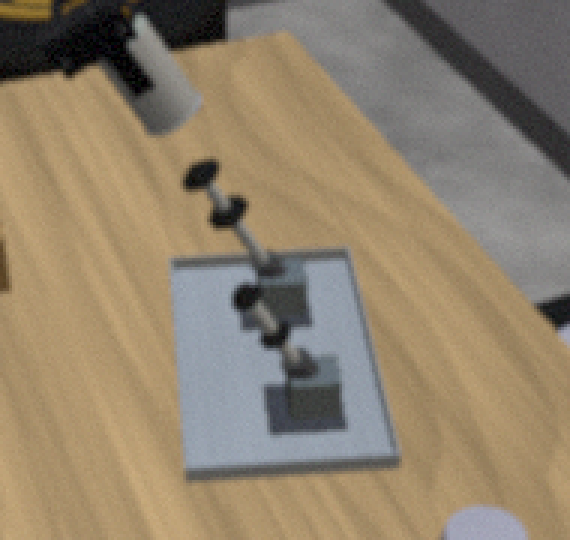

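View pics/top5.png

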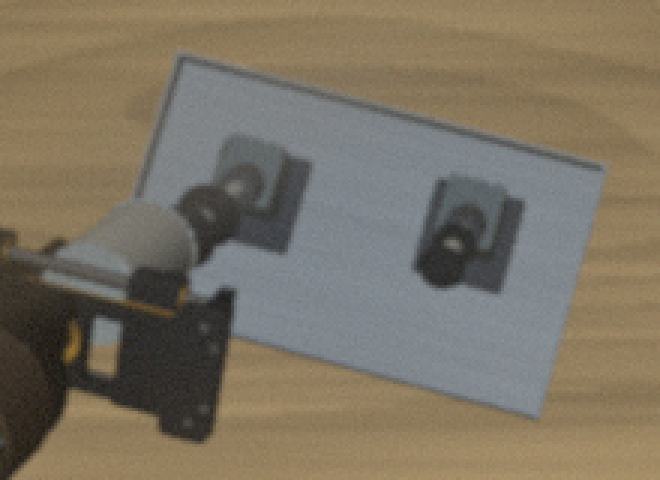

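```bash
python3 -m creep '[[0,-0.041,0.011,0.083,0,0,0.001],[0,-0.041,0.011,0.083,0,0,0.001],[0,-0.041,0.011,0.083,0,0,0.001],[0,-0.041,0.011,0.083,0,0,0.001]]' | head -2; python3 snap.py w6; cat > ax.py <<'E'
import sys
from h import *
from go import Rdown
n=sys.argv[1];s=float(sys.argv[2]) # target tcp coordinate along peg
S={'thick':np.array([.6762,.2400,.069]),'thin':np.array([.6447,.0772,.069])}[n]
R=Rdown(-15.6,30);Z=-R[:,2]
st=r.sense();d=R.T@(st['tcp_pos']-S);F=R.T@st['wrist_force']
print('t',round(st['time_s'],2),'s_tcp mm',round(-d[2]*1e3,1),'off x,y mm',(d[:2]*1e3).round(1),'F tool',F.round(2),'w',round(st['gripper_width'],3),'M',(R.T@st['moment']).round(2))
R0=st['ee_rot'];q=R0.T@(S+Z*s-st['tcp_pos'])
print('row',(q/.3).round(4).tolist(),(Rt.from_matrix(R0.T@R).as_rotvec()/np.pi).round(4).tolist())
E
python3 ax.py thick .203
```

```text
time_s: 8.1
tcp_pos: [0.5645, 0.2692, 0.2727]
[0.56449506 0.26915807 0.27271474] [ 0.46401841 -0.28404857  1.49892882  0.36068139  0.221699   -0.27142487]
t 8.15 s_tcp mm 234.6 off x,y mm [2.1 1.4] F tool [-1.08  0.23  0.95] w 0.686 M [ 0.02 -1.25 -0.02]
row [-0.0072, -0.0042, 0.1052] [-0.0011, -0.0003, -0.0008]
```

View pics/w6.png

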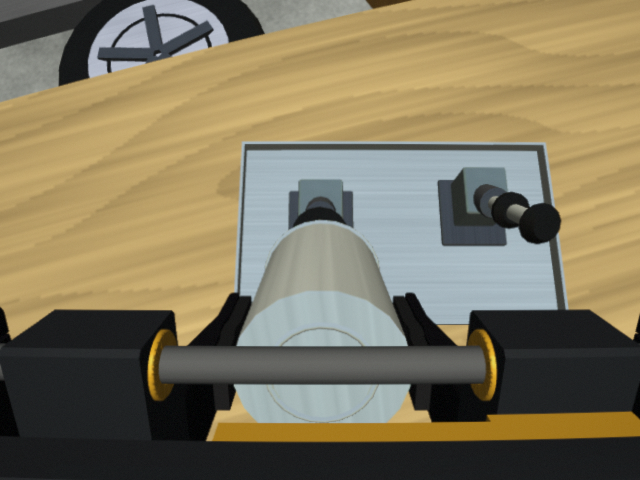

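```bash
cat > chk.py <<'E'
import sys,pickle,io,contextlib
from h import *
with contextlib.redirect_stdout(io.StringIO()):
    import ba
n,peg_,crad,mz=sys.argv[1],sys.argv[2],float(sys.argv[3]),float(sys.argv[4])
pose=pickle.load(open(f'pics/{n}.pkl','rb'));ba.pf.poses[n]=pose
from go import Rdown
Z=-Rdown(-15.6,30)[:,2]
S={'thick':np.array([.6762,.2400,.069]),'thin':np.array([.6447,.0772,.069])}[peg_];L={'thick':.123,'thin':.0885}[peg_];rad={'thick':.022,'thin':.016}[peg_]
im=cv2.imread(f'pics/{n}.png')
def poly(P,col):
    cv2.polylines(im,[np.round(ba.pr(n,P,ba.ex)*8).astype(np.int32)],True,col,1,cv2.LINE_AA,3)
for i in(0,1): poly(cyl(S+Z*(L-i*.052-.003),Z,rad,.003)[:40],(0,0,255))
poly(cyl(S,Z,.015,.001)[:40],(0,255,255))
tr=ba.tr;R=Rt.from_euler('z',tr[2]).as_matrix();poly(np.array([R@[u,w,.018]+[tr[0],tr[1],0] for u,w in((.1,.17),(.1,-.17),(-.1,-.17),(-.1,.17))]),(0,255,0))
tz=pose[1][:,2];m=pose[0]+tz*mz
poly(cyl(m,tz,crad,1e-6)[:40],(255,0,255)); poly(cyl(pose[0]+tz*(mz-(.094 if crad>.027 else .084)),tz,crad,1e-6)[:40],(255,0,0))
cv2.imwrite(f'pics/{n}c.png',cv2.resize(im[120:440,180:580],None,fx=1.9,fy=1.8,interpolation=2))
E
python3 chk.py w6 thick .03 .068
```

```text
(no output)
```

View pics/w6c.png

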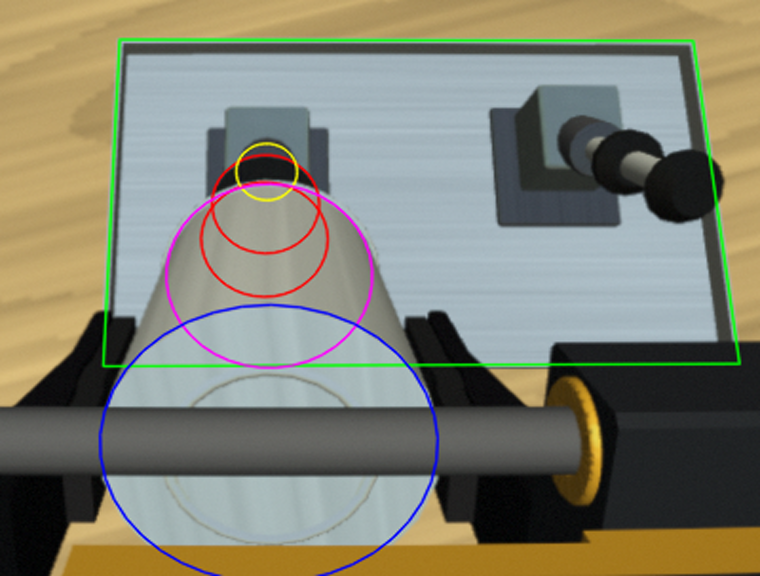

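```bash
python3 -m creep '[[0,-0.007,-0.006,0.01,-0.001,0,-0.001],[0,-0.007,-0.006,0.03,-0.001,0,-0.001],[0,-0.007,-0.006,0.055,-0.001,0,-0.001],[0,-0.007,-0.006,0.08,-0.001,0,-0.001],[0,-0.007,-0.006,0.1,-0.001,0,-0.001]]' | head -1; python3 ax.py thick .18
```

```text
time_s: 8.57
t 8.57 s_tcp mm 203.3 off x,y mm [-0.3 -0.2] F tool [-0.5  -0.78  0.94] w 0.685 M [-0.09 -1.31  0.01]
row [0.0011, 0.0007, 0.0777] [0.0003, -0.0001, 0.0003]
```

```bash
python3 -m creep '[[0,0.001,0,0.016,0,0,0],[0,0.001,0,0.032,0,0,0],[0,0.001,0,0.048,0,0,0],[0,0.001,0,0.063,0,0,0],[0,0.001,0,0.078,0,0,0]]' | head -1; python3 ax.py thick .15
```

```text
time_s: 8.98
t 8.98 s_tcp mm 179.4 off x,y mm [ 0.  -0.3] F tool [-1.97 -0.31  0.98] w 0.684 M [ 0.04 -1.3  -0.01]
row [-0.0, 0.0008, 0.0982] [0.0003, -0.0001, 0.0003]
```

```bash
python3 -m creep '[[0,0,0,0.02,0,0,0],[0,0,0,0.04,0,0,0],[0,0,0,0.06,0,0,0],[0,0,0,0.08,0,0,0],[0,0,0,0.098,0,0,0]]' | head -1; python3 ax.py thick .13; python3 snap.py w7; python3 - <<'E'
from h import *
a=r.capture('side')[130:240,280:400];cv2.imwrite('pics/side7.png',cv2.resize(a,None,fx=5,fy=5,interpolation=2))
E
```

```text
time_s: 9.4
t 9.4 s_tcp mm 149.3 off x,y mm [-0.1 -0.1] F tool [-0.48 -0.    1.57] w 0.688 M [-0.   -1.32 -0.01]
row [0.0003, 0.0004, 0.0643] [0.0004, 0.0, 0.0004]
[0.60426662 0.26022135 0.19823574] [-5.27924559  4.94291978 -3.08764093 10.1431802   7.6480099  -7.27719235]
```

View pics/side7.png

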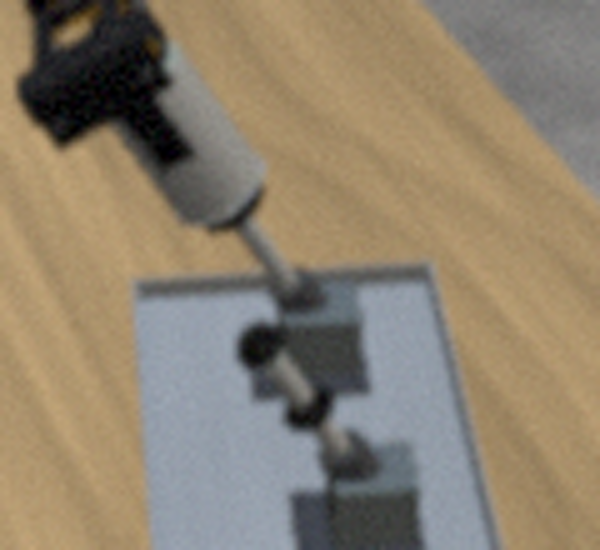

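View pics/w7.png

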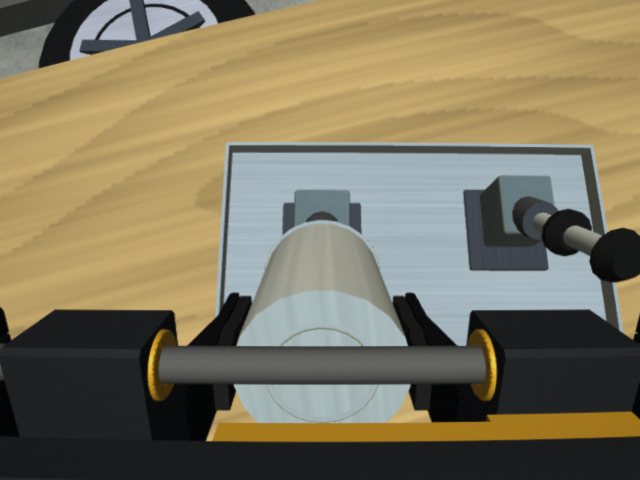

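```bash
python3 -m creep '[[0,0,0,0.015,0,0,0],[0,0,0,0.03,0,0,0],[0,0,0,0.045,0,0,0],[0,0,0,0.06,0,0,0],[0,0,0,0.08,0,0,0]]' | head -1; python3 ax.py thick .12
```

```text
time_s: 9.92
t 9.92 s_tcp mm 124.6 off x,y mm [-0.4  0.3] F tool [-0.86 -0.2   1.07] w 0.68 M [-0.01 -1.28  0.04]
row [0.0012, -0.0011, 0.0153] [0.0007, 0.0002, 0.0004]
```

```bash
python3 -m creep '[[0,0,0,0.008,0,0,0],[0,0,0,0.016,0,0,0],[0,0,0,0.024,0,0,0],[0,0,0,0.03,0,0,0]]' | head -1; python3 ax.py thick .11; python3 -m creep '[[0,0,0,0.005,0,0,0],[0,0,0,0.01,0,0,0],[0,0,0,0.01,0,0,0]]' | head -1; python3 ax.py thick .11;
```

```text
time_s: 10.25
t 10.25 s_tcp mm 115.4 off x,y mm [-0.3  0.3] F tool [-0.67 -0.45  1.89] w 0.688 M [ 0.   -1.29 -0.02]
row [0.0011, -0.0011, 0.0179] [0.0007, 0.0002, 0.0004]
time_s: 10.5
t 10.5 s_tcp mm 112.1 off x,y mm [-0.4  0.5] F tool [-0.99 -0.23  2.01] w 0.689 M [-0.03 -1.28 -0.03]
row [0.0013, -0.0016, 0.0071] [0.0008, 0.0002, 0.0004]
```

```bash
for i in 1 2; do python3 -m creep '[[0,0,0,0.004,0,0,0],[0,0,0,0.008,0,0,0],[0,0,0,0.008,0,0,0]]' | head -1; python3 ax.py thick .105 | head -1;done
```

```text
time_s: 10.75
t 10.75 s_tcp mm 109.5 off x,y mm [-0.5  0.5] F tool [-1.69  0.    0.66] w 0.684 M [-0.02 -1.23 -0.04]
time_s: 11.0
t 11.0 s_tcp mm 107.3 off x,y mm [-0.3  0.4] F tool [ 0.58  1.17 -0.45] w 0.684 M [-0.02 -1.41  0.04]
```

```bash
python3 -m creep '[[0,0,0,0.003,0,0,0],[0,0,0,0.006,0,0,0],[0,0,0,0.006,0,0,0]]' | head -1; python3 ax.py thick .105 | head -1; python3 -m creep '[[0,0,0,0.001,0,0,0]]' | head -1; python3 ax.py thick .105 | head -1
```

```text
time_s: 11.25
t 11.25 s_tcp mm 105.6 off x,y mm [-0.2  0.4] F tool [-3.86  0.64 -2.19] w 0.68 M [-0.23 -1.68 -0.03]
time_s: 11.33
t 11.33 s_tcp mm 105.6 off x,y mm [-0.2  0.3] F tool [-1.84  2.57 -2.84] w 0.689 M [-0.27 -1.69 -0.02]
```

```bash
python3 -m creep '[[0,0,0,-0.005,0,0,0],[0,0,0,-0.005,0,0,0]]' | head -1; python3 ax.py thick .105 | head -1; python3 -m creep '[[0.68,0,0,0,0,0,0],[0.7,0,0,0,0,0,0],[0.72,0,0,0,0,0,0],[0.74,0,0,0,0,0,0],[0.76,0,0,0,0,0,0]]'|head -1;python3 ax.py thick .105 | head -1
```

```text
time_s: 11.5
t 11.5 s_tcp mm 107.2 off x,y mm [-0.2  0.3] F tool [-0.43  0.71 -1.33] w 0.689 M [-0.11 -1.39  0.02]
time_s: 11.92
t 11.92 s_tcp mm 107.3 off x,y mm [0.1 0.1] F tool [-0.52  0.68 -0.17] w 0.741 M [ 0.01 -0.99 -0.09]
```

Released gently; open fully, look, and then back off along the axis.

```bash
python3 -m creep '[[1,0,0,0,0,0,0],[1,0,0,0,0,0,0],[1,0,0,0,0,0,0],[1,0,0,0,0,0,0]]'|head -1; python3 ax.py thick .19; python3 snap.py w8; python3 - <<'E'
from h import *
a=r.capture('side')[130:240,280:400];cv2.imwrite('pics/side8.png',cv2.resize(a,None,fx=5,fy=5,interpolation=2))
E
```

```text
time_s: 12.25
t 12.25 s_tcp mm 107.3 off x,y mm [0.2 0.1] F tool [ 0.99 -0.4   0.72] w 0.954 M [-0.02 -1.02 -0.06]
row [-0.0005, 0.0001, -0.2756] [0.0004, -0.0001, 0.0004]
[0.62465008 0.25431013 0.16202012] [-0.0141134   0.05100947 -0.14179405 -0.01397416  0.01324478  0.02580289]
```

View pics/side8.png

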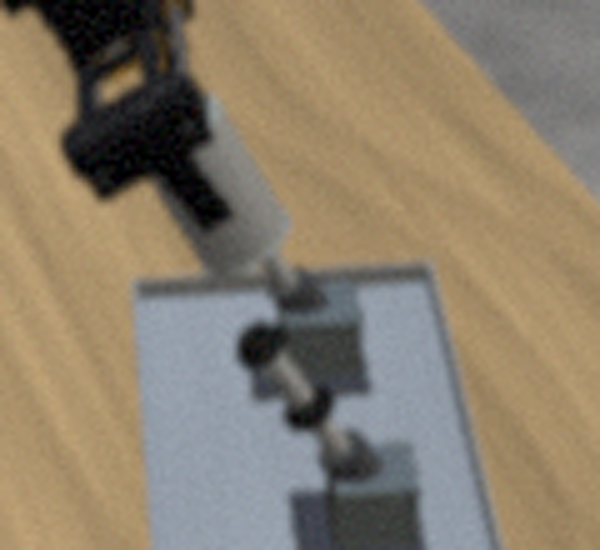

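View pics/w8.png

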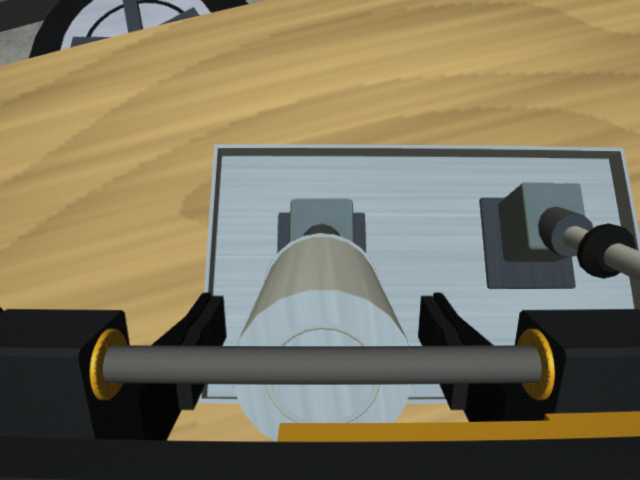

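```bash
python3 -m creep '[[1,0,0,-0.06,0,0,0],[1,0,0,-0.12,0,0,0],[1,0,0,-0.2,0,0,0],[1,0,0,-0.3,0,0,0],[1,0,0,-0.4,0,0,0]]'|head -1; python3 go.py .535 -.25 .30 0; python3 snap.py w9; python3 - <<'E'
from h import *
a=r.capture('side')[130:240,280:400];cv2.imwrite('pics/side9.png',cv2.resize(a,None,fx=5,fy=5,interpolation=2))
E
```

```text
time_s: 12.77
t 12.77 tcp [0.5659 0.2704 0.2662] F [1.22 1.14 0.5 ] w 0.997
row [0.3716, 1.699, 0.0903] [0.001, -0.1664, 0.0003] dist mm 522.4 deg 29.9
[0.56593471 0.27042742 0.26621082] [ 25.77144393 -26.02812081  21.00785695 -35.51279508 -46.54537399
  24.9186435 ]
```

View pics/side9.png

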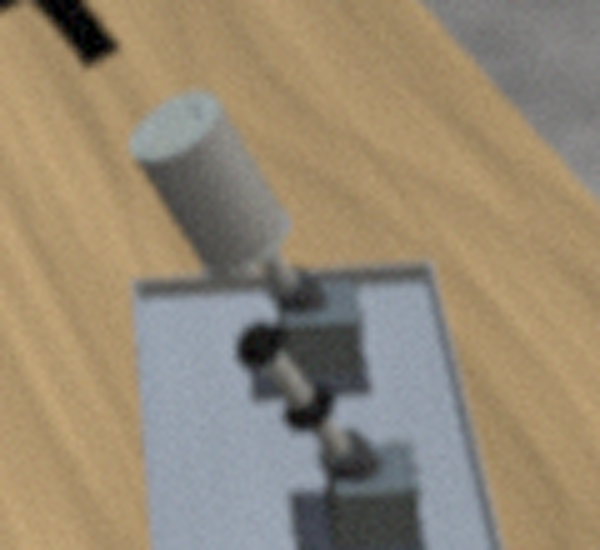

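View pics/w9.png

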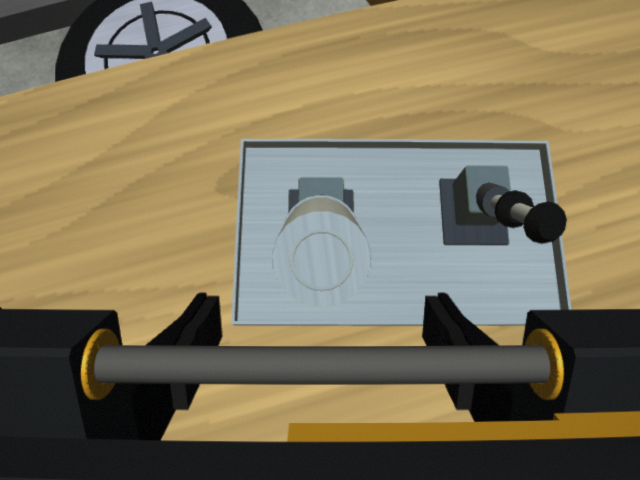

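```bash
python3 -m creep '[[1,0.1,0.6,-0.1,0,0,0],[1,0.1,0.6,-0.1,0,0,0],[1,0.1,0.6,-0.1,0,0,0],[1,0.1,0.6,-0.1,0,0,0],[1,0.1,0.6,-0.1,0,0,0]]'|head -2; python3 go.py .46 -.27 .28 0
```

```text
time_s: 13.28
tcp_pos: [0.5278, 0.0928, 0.312]
t 13.28 tcp [0.5278 0.0928 0.312 ] F [-1.12  0.3   1.07] w 0.998
row [0.0437, 1.2264, 0.1382] [-0.0024, -0.1683, -0.0006] dist mm 370.5 deg 30.3
```

```bash
python3 -m creep '[[1,0.02,0.62,0.07,0,-0.034,0],[1,0.02,0.62,0.07,0,-0.068,0],[1,0.02,0.62,0.07,0,-0.102,0],[1,0.02,0.62,0.07,0,-0.136,0],[1,0.02,0.62,0.07,0,-0.168,0]]'|head -2; python3 go.py .46 -.27 .28 0
```

```text
time_s: 13.7
tcp_pos: [0.4965, -0.0734, 0.2982]
t 13.7 tcp [ 0.4965 -0.0734  0.2982] F [ 1.3   0.07 -0.08] w 1.001
row [0.0552, 0.6646, 0.0561] [-0.0033, -0.0123, 0.0008] dist mm 200.8 deg 2.3
```

```bash
python3 -m creep '[[1,0.055,0.665,0.056,-0.003,-0.012,0],[1,0.055,0.665,0.056,-0.003,-0.012,0],[1,0.055,0.665,0.056,-0.003,-0.012,0],[1,0.055,0.665,0.056,-0.003,-0.012,0],[1,0.055,0.665,0.056,-0.003,-0.012,0]]'|head -2;python3 -m creep '[[1,0,0,0,0,0,0],[1,0,0,0,0,0,0]]'|head -2; python3 snap.py w10; python3 go.py .536 -.331 .14 0
```

```text
time_s: 14.12
tcp_pos: [0.4586, -0.2729, 0.279]
time_s: 14.28
tcp_pos: [0.4574, -0.2747, 0.2776]
[ 0.45741854 -0.27474024  0.27755578] [ 3.15970037 -1.24771293 -0.13080753 -0.29046968 -0.15336029 -0.44792292]
t 14.33 tcp [ 0.458  -0.2736  0.278 ] F [ 0.11 -0.3   0.47] w 0.999
row [0.3032, 0.114, 0.4594] [-0.0002, 0.0007, -0.0006] dist mm 168.6 deg 0.2
```

View pics/w10.png

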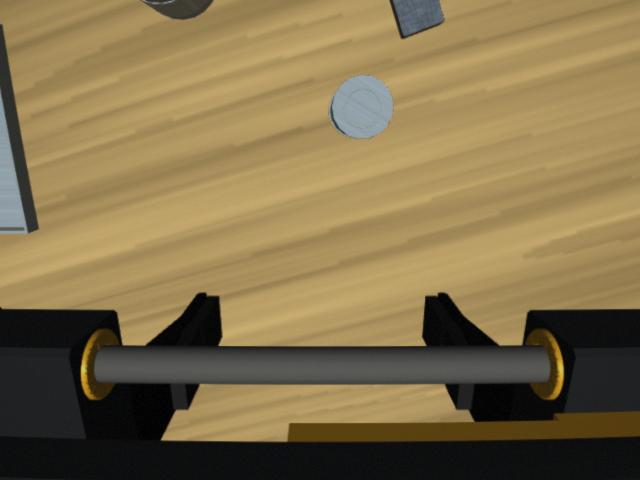

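```bash
python3 - <<'E'
from h import *
import pickle
from scipy.optimize import least_squares
P={v:pickle.load(open(f'pics/{v}.pkl','rb')) for v in('w4','w10')}
b={'w10':(331,74.5,393,138.5),'w4':(419,44,477,107)}
g=lambda p,v:bbox(proj('wrist',cyl(p,[0,0,1],.024,1e-6),P[v]))-b[v]
q=least_squares(lambda p:g(np.r_[p,.084],'w10'),[.53,-.33],x_scale=.01);print(q.x,q.fun.round(1))
q=least_squares(lambda p:np.r_[g(p,'w10'),g(p,'w4')],[.53,-.33,.08],x_scale=.01);print(q.x,q.fun.round(1))
E
```

```text
[ 0.53662986 -0.33013281] [-0.  -0.4  0.   0.4]
[ 0.53626733 -0.330348    0.08355208] [ 0.4  0.1  0.3  0.8 -0.7 -0.2 -0.  -0.7]
```

```bash
python3 -m creep '[[1,0.303,0.112,0.44,0,0,0],[1,0.303,0.112,0.44,0,0,0],[1,0.303,0.112,0.44,0,0,0],[1,0.303,0.112,0.44,0,0,0],[1,0.303,0.112,0.44,0,0,0]]'|head -2; python3 go.py .5365 -.3303 .0575 0
```

```text
time_s: 14.75
tcp_pos: [0.5355, -0.3287, 0.1353]
t 14.75 tcp [ 0.5355 -0.3287  0.1353] F [-0.81  0.55 -1.32] w 0.999
row [0.0092, 0.0048, 0.2593] [-0.0008, 0.0056, -0.0006] dist mm 77.8 deg 1.0
```

```bash
python3 -m creep '[[1,0.005,0.004,0.09,0,0.004,0],[1,0.005,0.004,0.18,0,0.004,0],[1,0.005,0.004,0.26,0,0.004,0],[1,0.005,0.004,0.26,0,0.004,0],[1,0.005,0.004,0.26,0,0.004,0]]'|head -2; python3 go.py .5365 -.3303 .0575 0
```

```text
time_s: 15.17
tcp_pos: [0.5355, -0.3285, 0.0575]
t 15.17 tcp [ 0.5355 -0.3285  0.0575] F [ 0.65 -0.35  1.04] w 1.003
row [0.0049, 0.0048, 0.0001] [-0.0007, 0.0021, 0.0001] dist mm 2.1 deg 0.4
```

```bash
python3 -m creep '[[1,0.005,0.005,0,0,0.002,0],[1,0.005,0.005,0,0,0.002,0],[0,0.005,0.005,0,0,0.002,0],[0,0.005,0.005,0,0,0.002,0],[0,0.005,0.005,0,0,0.002,0]]'|head -2;  python3 -m creep '[[0,0,0,0,0,0,0],[0,0,0,0,0,0,0],[0,0,0,0,0,0,0],[0,0,0,0,0,0,0],[0,0,0,0,0,0,0]]';
```

```text
time_s: 15.58
tcp_pos: [0.5369, -0.3305, 0.0586]
time_s: 16.0
tcp_pos: [0.5369, -0.3305, 0.0586]
ee_rot: [[0.963, -0.269, 0.002], [-0.269, -0.963, 0.002], [0.001, -0.002, -1.0]]
wrist_force: [-0.8, -0.0, -0.1]
gripper_width: 0.545
```

```bash
python3 -m creep '[[0,0,0,-0.03,0,0,0],[0,0,0,-0.1,0,0,0],[0,0,0,-0.2,0,0,0],[0,0,0,-0.33,0,0,0],[0,0,0,-0.46,0,0,0]]'; python3 go.py .56 -.20 .30 30
```

```text
time_s: 16.42
tcp_pos: [0.5358, -0.3305, 0.1976]
ee_rot: [[0.963, -0.269, -0.001], [-0.269, -0.963, 0.003], [-0.001, -0.002, -1.0]]
wrist_force: [1.6, -0.7, -1.4]
gripper_width: 0.547
t 16.42 tcp [ 0.5358 -0.3305  0.1976] F [ 1.58 -0.67 -1.42] w 0.547
row [-0.0395, -0.4413, -0.3403] [-0.0007, 0.1671, -0.0002] dist mm 167.6 deg 30.1
```

```bash
python3 -m creep '[[0,-0.04,-0.44,-0.34,0,0.034,0],[0,-0.04,-0.44,-0.34,0,0.068,0],[0,-0.04,-0.44,-0.34,0,0.102,0],[0,-0.04,-0.44,-0.34,0,0.136,0],[0,-0.04,-0.44,-0.34,0,0.167,0]]'|head -2; python3 go.py .535 .108 .275 30
```

```text
time_s: 16.83
tcp_pos: [0.5631, -0.1965, 0.3088]
t 16.83 tcp [ 0.5631 -0.1965  0.3088] F [ 0.53 -0.73 -0.24] w 0.543
row [-0.3663, -0.9543, -0.0833] [-0.0026, -0.006, 0.001] dist mm 307.7 deg 1.2
```

```bash
python3 -m creep '[[0,-0.366,-0.95,-0.083,-0.003,-0.006,0],[0,-0.366,-0.95,-0.083,-0.003,-0.006,0],[0,-0.366,-0.95,-0.083,-0.003,-0.006,0],[0,-0.366,-0.95,-0.083,-0.003,-0.006,0],[0,-0.366,-0.95,-0.083,-0.003,-0.006,0]]'|head -2; python3 ax.py thin .23
```

```text
time_s: 17.25
tcp_pos: [0.5415, 0.0078, 0.2835]
t 17.25 s_tcp mm 226.1 off x,y mm [37.3 94.6] F tool [0.35 0.47 1.88] w 0.544 M [ 0.09 -1.12  0.01]
row [-0.1236, -0.3156, -0.0137] [0.0006, -0.0003, 0.0009]
```

```bash
python3 -m creep '[[0,-0.124,-0.316,-0.014,0,0,0.001],[0,-0.124,-0.316,-0.014,0,0,0.001],[0,-0.124,-0.316,-0.014,0,0,0.001],[0,-0.124,-0.316,-0.014,0,0,0.001],[0,-0.124,-0.316,-0.014,0,0,0.001]]'|head -2; python3 ax.py thin .19
```

```text
time_s: 17.67
tcp_pos: [0.5334, 0.1091, 0.268]
t 17.67 s_tcp mm 230.3 off x,y mm [-0.8 -0.8] F tool [-0.01  1.38  1.53] w 0.547 M [-0.07 -1.22 -0.02]
row [0.0025, 0.0025, 0.1343] [0.0005, -0.0002, 0.0005]
```

```bash
python3 -m creep '[[0,0.002,0.002,0.03,0,0,0],[0,0.002,0.002,0.06,0,0,0],[0,0.002,0.002,0.09,0,0,0],[0,0.002,0.002,0.12,0,0,0],[0,0.002,0.002,0.12,0,0,0]]'|head -1;python3 ax.py thin .18; python3 snap.py w11; python3 chk.py w11 thin .024 .0586; python3 - <<'E'
from h import *
a=r.capture('side')[130:250,280:400];cv2.imwrite('pics/side11.png',cv2.resize(a,None,fx=5,fy=5,interpolation=2))
E
```

```text
time_s: 18.08
t 18.08 s_tcp mm 192.3 off x,y mm [-0.9  2.4] F tool [-1.13  0.51  1.33] w 0.54 M [-0.05 -1.21 -0.07]
row [0.003, -0.0082, 0.0409] [0.0018, 0.0006, -0.0001]
[0.5507254  0.100963   0.23509276] [ 0.8766917  -1.3202961   1.20747913 -2.14288321 -2.23425088  1.61322224]
```

View pics/w11c.png

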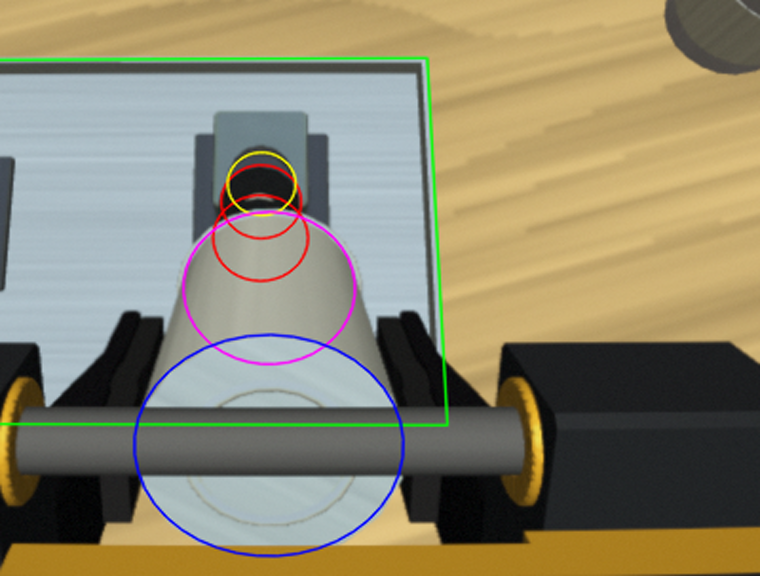

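View pics/side11.png

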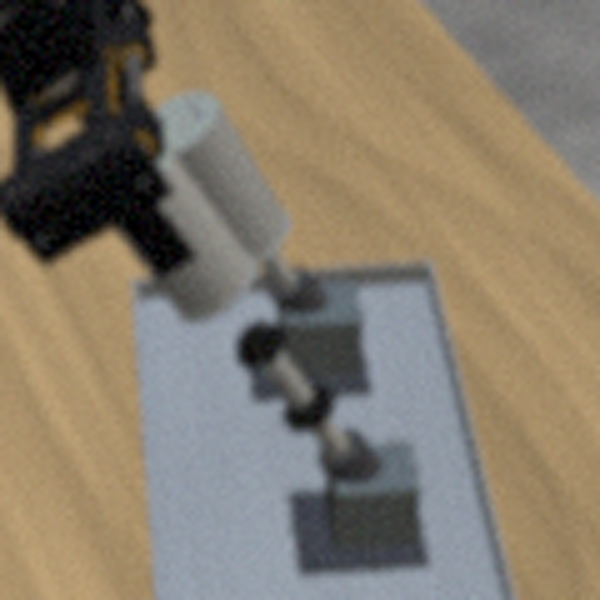

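```bash
python3 -m creep '[[0,0.003,-0.009,0.01,0.001,0,0],[0,0.003,-0.009,0.03,0.001,0,0],[0,0.003,-0.009,0.05,0.001,0,0],[0,0.003,-0.009,0.07,0.001,0,0],[0,0.003,-0.009,0.09,0.001,0,0]]'|head -1;python3 ax.py thin .14
```

```text
time_s: 18.6
t 18.6 s_tcp mm 166.2 off x,y mm [ 0.8 -1.2] F tool [-0.34  0.83  0.36] w 0.545 M [-0.05 -1.2  -0.  ]
row [-0.0026, 0.0041, 0.0872] [0.0001, 0.0001, -0.0]
```

```bash
python3 -m creep '[[0,-0.003,0.003,0.01,0,0,0],[0,-0.003,0.003,0.025,0,0,0],[0,-0.003,0.003,0.04,0,0,0],[0,-0.003,0.003,0.055,0,0,0],[0,-0.003,0.003,0.07,0,0,0]]'|head -1;python3 ax.py thin .12
```

```text
time_s: 19.02
t 19.02 s_tcp mm 144.8 off x,y mm [-0.2 -0.4] F tool [-0.6   0.58  1.35] w 0.542 M [-0.03 -1.18 -0.03]
row [0.0007, 0.0014, 0.0827] [0.0, 0.0001, 0.0]
```

```bash
python3 -m creep '[[0,0,0,0.015,0,0,0],[0,0,0,0.03,0,0,0],[0,0,0,0.045,0,0,0],[0,0,0,0.065,0,0,0],[0,0,0,0.082,0,0,0]]'|head -1;python3 ax.py thin .1;python3 snap.py w12;python3 - <<'E'
from h import *
a=r.capture('side')[130:250,280:400];cv2.imwrite('pics/side12.png',cv2.resize(a,None,fx=5,fy=5,interpolation=2))
E
```

```text
time_s: 19.43
t 19.43 s_tcp mm 119.7 off x,y mm [-0.5 -0.6] F tool [ 0.29 -0.23  1.05] w 0.544 M [-0.05 -1.18 -0.  ]
row [0.0016, 0.0022, 0.0658] [-0.0001, 0.0002, 0.0002]
[0.58682349 0.09403032 0.17246493] [-12.03236132   5.91093903  -2.98572645  29.42590586   8.37074776
 -19.96298133]
```

View pics/side12.png

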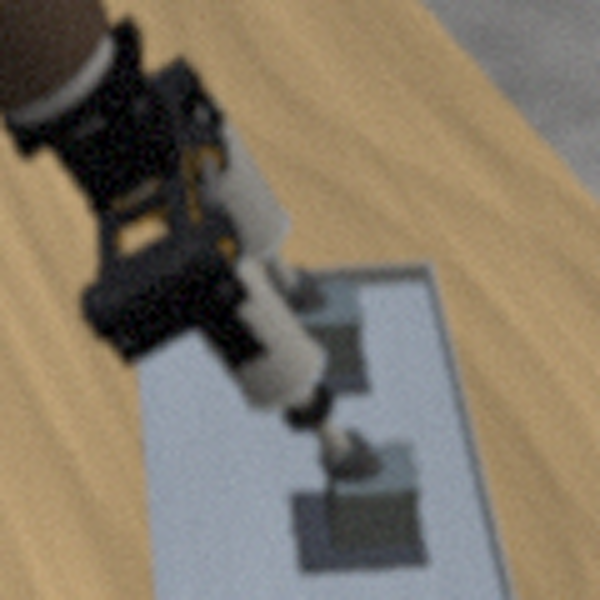

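```bash
python3 -m creep '[[0,0.001,0.001,0.02,0,0,0],[0,0.001,0.001,0.04,0,0,0],[0,0.001,0.001,0.06,0,0,0],[0,0.001,0.001,0.075,0,0,0],[0,0.001,0.001,0.085,0,0,0]]'|head -1;python3 ax.py thin .085; python3 -m creep '[[0,0,0,0.01,0,0,0],[0,0,0,0.02,0,0,0],[0,0,0,0.03,0,0,0],[0,0,0,0.03,0,0,0]]'|head -1;python3 ax.py thin .085;
```

```text
time_s: 19.95
t 19.95 s_tcp mm 93.5 off x,y mm [-0.6  0.5] F tool [-0.95  1.   -0.48] w 0.545 M [ 0.01 -1.19  0.03]
row [0.0019, -0.0016, 0.0284] [0.0003, 0.0006, 0.0002]
time_s: 20.28
t 20.28 s_tcp mm 84.2 off x,y mm [-0.6  0.6] F tool [-0.23  0.06  0.72] w 0.544 M [-0.07 -1.23 -0.03]
row [0.002, -0.002, -0.0026] [0.0004, 0.0007, 0.0003]
```

```bash
for i in 1 2 3; do python3 -m creep '[[0,0,0,0.004,0,0,0],[0,0,0,0.008,0,0,0],[0,0,0,0.008,0,0,0]]' | head -1; python3 ax.py thin .075 | head -1;done
```

```text
time_s: 20.53
t 20.53 s_tcp mm 81.8 off x,y mm [-0.6  0.5] F tool [-0.26  0.3   1.48] w 0.541 M [ 0.01 -1.15 -0.01]
time_s: 20.78
t 20.78 s_tcp mm 79.3 off x,y mm [-0.6  0.5] F tool [-1.42 -0.39  1.23] w 0.545 M [ 0.01 -1.25 -0.  ]
time_s: 21.03
t 21.03 s_tcp mm 76.6 off x,y mm [-0.7  0.6] F tool [-0.52  0.14  0.76] w 0.542 M [ 0.02 -1.23  0.04]
```

```bash
for i in 1 2; do python3 -m creep '[[0,0,0,0.003,0,0,0],[0,0,0,0.006,0,0,0],[0,0,0,0.006,0,0,0]]' | head -1; python3 ax.py thin .075 | head -1;done
```

```text
time_s: 21.28
t 21.28 s_tcp mm 74.6 off x,y mm [-0.8  0.7] F tool [-0.03 -0.02  0.53] w 0.547 M [ 0.01 -1.21 -0.04]
time_s: 21.53
t 21.53 s_tcp mm 72.9 off x,y mm [-0.7  0.7] F tool [-0.47 -0.34 -1.24] w 0.546 M [-0.06 -1.31 -0.01]
```

```bash
python3 -m creep '[[0,0,0,0.003,0,0,0],[0,0,0,0.006,0,0,0],[0,0,0,0.006,0,0,0]]' | head -1; python3 ax.py thin .075 | head -1; python3 -m creep '[[0,0,0,0.002,0,0,0],[0,0,0,0.002,0,0,0]]' | head -1; python3 ax.py thin .075 | head -1
```

```text
time_s: 21.78
t 21.78 s_tcp mm 71.2 off x,y mm [-0.6  0.7] F tool [-1.76  0.25 -2.83] w 0.544 M [-0.14 -1.49  0.04]
time_s: 21.95
t 21.95 s_tcp mm 70.7 off x,y mm [-0.6  0.7] F tool [-2.22  0.46 -3.33] w 0.541 M [-0.19 -1.54 -0.  ]
```

```bash
python3 -m creep '[[0,0,0,-0.007,0,0,0],[0,0,0,-0.007,0,0,0]]' | head -1; python3 ax.py thin .105 | head -1; python3 -m creep '[[0.54,0,0,0,0,0,0],[0.56,0,0,0,0,0,0],[0.58,0,0,0,0,0,0],[0.6,0,0,0,0,0,0],[0.62,0,0,0,0,0,0]]'|head -1;python3 ax.py thin .105 | head -1;  python3 -m creep '[[0.75,0,0,0,0,0,0],[0.9,0,0,0,0,0,0],[1,0,0,0,0,0,0],[1,0,0,0,0,0,0],[1,0,0,0,0,0,0]]'|head -1; python3 ax.py thin .19; python3 snap.py w13
```

```text
time_s: 22.12
t 22.12 s_tcp mm 73.0 off x,y mm [-0.7  0.6] F tool [-2.32  1.14 -1.93] w 0.543 M [-0.2  -1.34  0.04]
time_s: 22.53
t 22.53 s_tcp mm 72.9 off x,y mm [-0.3  0.6] F tool [0.33 0.53 0.17] w 0.605 M [-0.04 -1.04 -0.06]
time_s: 22.95
t 22.95 s_tcp mm 72.9 off x,y mm [-0.3  0.6] F tool [-0.6  -0.61  0.6 ] w 0.914 M [-0.03 -1.03 -0.  ]
row [0.0002, -0.0016, -0.3903] [0.0003, 0.0006, 0.0005]
[0.60918987 0.08652975 0.13200724] [ 0.00387759 -0.11498768  0.01928638  0.06727064  0.03886014 -0.08350724]
```

View pics/w13.png

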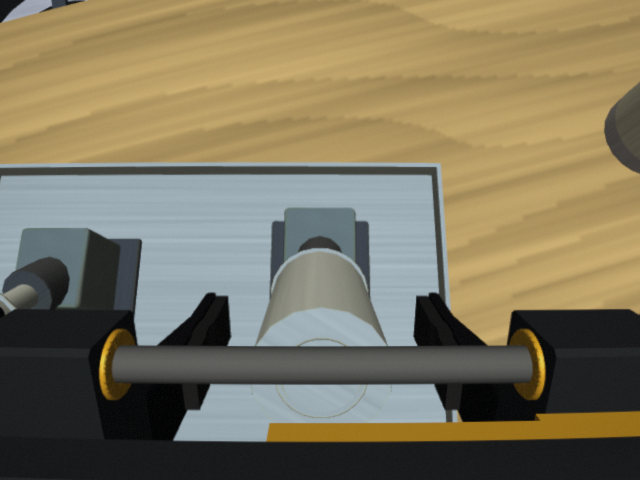

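Small cup is centred between open fingers, sitting on its peg. Retreat along the axis.

```bash
python3 -m creep '[[1,0,0,-0.06,0,0,0],[1,0,0,-0.12,0,0,0],[1,0,0,-0.2,0,0,0],[1,0,0,-0.3,0,0,0],[1,0,0,-0.4,0,0,0]]'|head -1;python3 -m creep '[[1,-0.15,0,-0.3,0,0,0],[1,-0.15,0,-0.3,0,0,0],[1,-0.15,0,-0.3,0,0,0],[1,-0.15,0,-0.3,0,0,0],[1,-0.15,0,-0.3,0,0,0]]'|head -2;python3 -m creep '[[1,0,0,0,0,0,0],[1,0,0,0,0,0,0],[1,0,0,0,0,0,0],[1,0,0,0,0,0,0]]'; python3 snap.py w14;python3 - <<'E'
from h import *
im=r.capture('side');cv2.imwrite('pics/side14f.png',im);cv2.imwrite('pics/side14.png',cv2.resize(im[130:250,280:400],None,fx=5,fy=5,interpolation=2))
cv2.imwrite('pics/top14.png',r.capture('top'))
E
```

```text
time_s: 23.42
time_s: 23.83
tcp_pos: [0.4691, 0.1258, 0.2917]
time_s: 24.17
tcp_pos: [0.4694, 0.1252, 0.2907]
ee_rot: [[0.838, -0.268, 0.475], [-0.232, -0.963, -0.135], [0.494, 0.003, -0.869]]
wrist_force: [0.9, -0.5, 0.3]
gripper_width: 1.006
[0.46941194 0.12516019 0.29065191] [ 0.18771467 -0.33671692  0.16062101 -0.09007758 -0.05437524 -0.00147196]
```

View pics/side14.png

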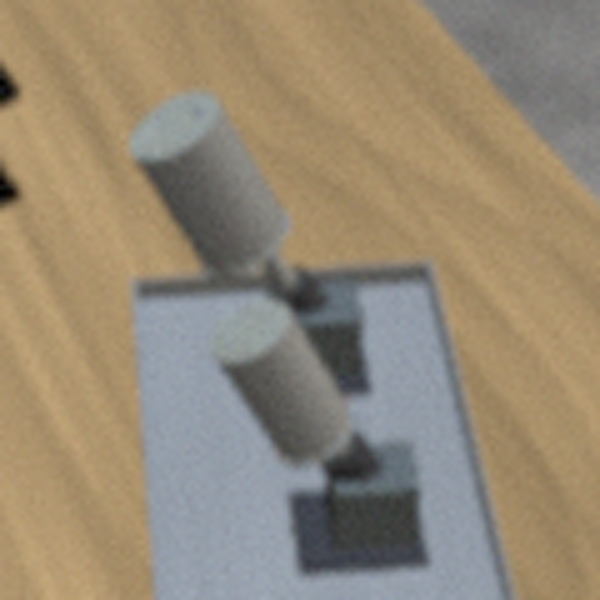

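View pics/w14.png

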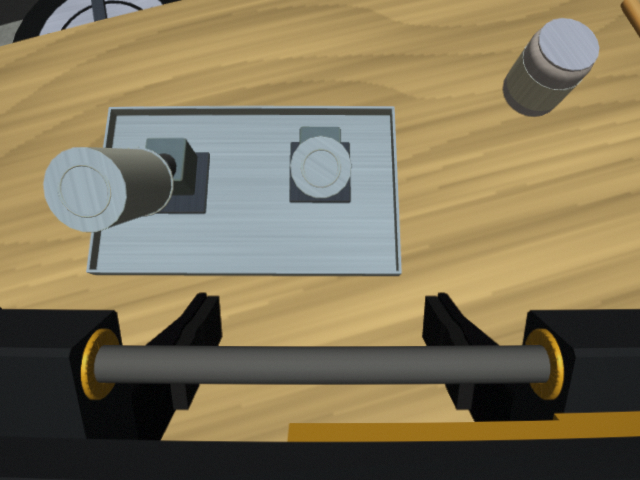

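View pics/top14.png

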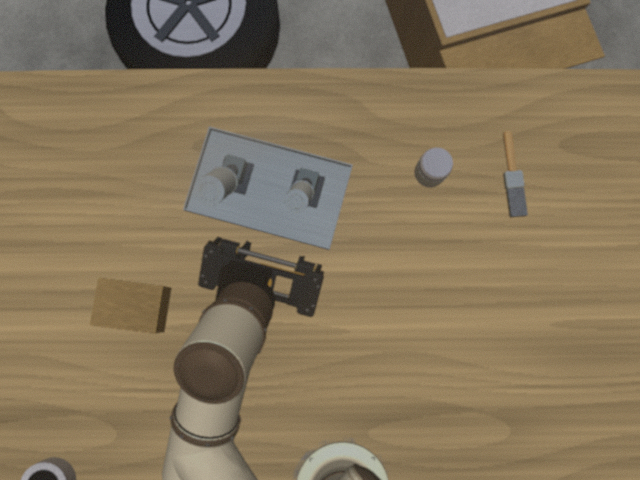

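```bash
python3 -m creep '[[1,0,0,0,0,0,0],[1,0,0,0,0,0,0],[1,0,0,0,0,0,0],[1,0,0,0,0,0,0],[1,0,0,0,0,0,0]]' | head -1; python3 - <<'E'
from h import *
b=cv2.imread('pics/w14.png').astype(int);a=r.capture('wrist').astype(int)
d=np.abs(cv2.GaussianBlur((a-b).astype(np.float32),(5,5),0)).max(2);print(d[90:280,40:400].max(),d[0:120,490:640].max())
a=cv2.imread('pics/top0.png').astype(int);b=cv2.imread('pics/top14.png').astype(int)
d=np.abs(cv2.GaussianBlur((a-b).astype(np.float32),(5,5),0)).max(2);print('tin,brush,carton',d[140:195,410:460].max(),d[125:225,495:535].max(),d[270:340,85:175].max())
r.finish_job()
E
```

```text
time_s: 24.73
45.86328 23.273438
tin,brush,carton 10.371094 37.148438 10.6328125
the job is handed in; nothing more can be done
```

I hung both cups mouth-down on their pegs and handed the job in at about 25 s. No verdict was reported.

| | Large cup, thick peg | Small cup, thin peg |
|---|---|---|
| Contact felt with the TCP this far along the peg | about 109 mm | about 74.5 mm |
| Change in axial force at the lowest point | about 4 N | about 4.5 N |
| Mouth distance from the socket, estimated from the TCP | about 39 mm | about 14 mm |

- **Release:** Each time I backed off 1.5 to 2 mm, opened the fingers gradually, and retreated along the peg's axis. Neither cup dropped visibly.
- **Final pictures:** The side, top and wrist pictures show both cups on their pegs with the gripper well clear. The tin, brush and carton look unmoved.
- **Checks that were not clean:**
  - **Frame differences:** Two wrist pictures about half a second apart differed by up to 46 grey levels at the cups and 23 at the fixed tin. That could be slight arm motion between the pictures, so the check did not prove the cups were still. The before-and-after top view differed by about 10 levels at the tin and carton. It differed by 37 at the brush, where the compared window also took in the edge of the small cup's old place. I handed in without looking further into either.
  - **Camera heights:** Triangulated heights of the cup bases, tray and pegs mostly came out 4 to 9 mm low. The visible discs sat about 8 mm below where the tip was felt, and appeared 52 mm apart, not the stated 61 mm. I set the final depths by feel.

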